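Turn the trimming tool end for end in the honing rest and set the guide pointer

ROBOT

A 7-joint arm with a two-finger parallel gripper is mounted at the origin on the work surface. World frame = base frame: x ahead of the robot, y to its left, z up, the work surface at z = 0. Lengths are in m, angles in rad, forces in N, time in s.
With the tool pointing down it reaches from about 0.4 to 0.85 m from the base axis. Payload 10.4 kg.
Tool frame: the origin (TCP) lies on the centre line of the jaws, within the pads' length; the fingertips stand 22 mm ahead of it and the grasp point (between the pads) lies 3 mm ahead of it; x points along the fingers, y is the direction in which the jaws open and shut, and the axes are right-handed (so a half turn about x gives the same grasp; the last joint's range is limited). The gripper opens to 87 mm and grips with 3 to 60 N. Pads are 19 mm wide; open, the fingers measure 117 mm over their backs; the gripper's body (75 mm by 190 mm) begins 51 mm behind the grasp point.
Start: joints at [1.3, 0.332, -0.065, 1.46, 0.022, 1.35, -0.088], TCP at [0.153, -0.606, 0.245] pointing down, gripper open.
Joint ranges: [-2.6, 2.6], [-0.5, 2.12], [-1.47, 1.34], [0.16, 2.42], [-1.27, 4.41], [0.06, 2.06], [-2.6, 2.6]. Speed limits (rad/s): [2.22, 2.22, 2.79, 2.79, 3.14, 3.14, 3.14].

INTERFACE

Orientations are given as a unit quaternion [x, y, z, w].
In Python, from bench import * gives the robot as it stands.
- The arm moves only by the tool arm_command, never from a script. Its argument "targets" is one flat list of numbers, 7 for each row, row after row: the turn, a rotation vector about the tool's x, y, z in units of 45 degrees (1.0 is 45 degrees), then the shift along the tool's x, y, z in units of 25 mm (1.0 is 25 mm), then the opening, from 0 (shut) to 1 (fully open). In form: [wx, wy, wz, tx, ty, tz, fingers, wx, wy, wz, tx, ty, tz, fingers, ...]. A call has 1 to 12 rows; each row shifts and turns the pose as measured when the row begins, along the tool's axes as they then stand; what a row does not reach is not made up. A row lasts 1/12 s, in which the tool goes at most 41.7 mm and 7.16 degrees, less where a joint would pass 70% of its speed; a pose out of reach is approached as far as the arm can. A call with a number of a shift or a turn outside -1 to 1 is refused whole. A call with a gripper value outside its range is refused whole. The fingers move at their own pace and stop on an object; "newtons" is the grip in N (left out, the last holds). Time passes only in rows, so rows that do not move let the fingers close. It gives the time, the measured TCP pose, the force and the opening at its end, in the units of the state.
- read_state(): the state, without advancing time (a new reading comes with each control period).
- camera(name): name is "scene" or "top" or "wrist"; returns the picture (384x512x3 uint8, red, green, blue); there is no depth.
- calibration(name): a dict with "camera_matrix" (3x3 intrinsics, pixels), "R" (3x3) and "t" (3): a world point X has camera coordinates R X + t; the wrist camera has in their place "tool_from_camera" (4x4, takes a point from camera to tool coordinates, whose origin is the TCP and whose axes are the tool frame's). Camera axes: x right, y down, z forward; pixel columns grow to the right and rows downward; lengths in m; the calibration is good to about 2 mm. A picture is of the moment at which its call begins: read the wrist's pose just before it. calibration takes no time and is no camera call.
- close_job(): hands the job in, once; it reports no verdict.
The state is a dict: "time": time; "joint_positions": joint angles; "joint_vel": joint speeds; "joint_torque": joint torques, N m; "ee_pos": TCP position; "eef_rot": TCP orientation; "ft_force": force on the tool from outside, world axes, zero at the start; "torque": the same for the moment, N m; "width": finger opening in m.
Only numpy, scipy, OpenCV 4.12 (cv2) and the standard library are available. Lean on these libraries where they do the work, as an engineer would, in place of code of your own. Each camera call takes 0.05 s, during which the arm holds its last target.

TASK

The bamboo trimming tool was put in the slanted green honing rest with its loop down: take it out, lay it flat on the cork mat and let go, then take it up afresh and lay it back in the rest reversed, loop up under the clear shield, handle butt down at the foot stop. Also turn the knob of the rest until its black pointer meets the red mark. Do not drop the tool, and leave the other things where they are.

Things in the scene. Friction and masses are not known exactly. Their poses are not given: they have to be found in the camera images.
- trimmer_centre (a point): Centre (half-way along and up) of the loose trimming tool, 200 mm long, 50 to 100 g. Its x runs from loop to handle butt; z is square out of the slope at the start. Along x from here: bamboo handle 22 x 22 mm with two darker bands, from -45 to +100 mm; brass ferrule, 18 mm square, -57 to -43 mm; flat steel wire loop 29 mm wide, 4 mm thick at half height, to -100 mm.
- loop_tip (a point): Outer end of the tool's steel loop, on its centre line, 100 mm from the centre.
- butt (a point): End face of the tool's handle, on its centre line, 100 mm from the centre.
- cradle: Green slanted cradle. Origin: on its floor, mid-width, at the foot stop's inner face, 40 mm above the bench. x up-slope (30 deg above level, towards the robot's right), y across, z square out of the floor. x = 0 to 100 mm: open-topped slot, 36 mm wide inside, walls 8 mm thick, 40 mm high: no room for fingers beside the tool. The foot stop at x = 0 is 28 mm high. The tool starts here, loop at the foot stop.
- rail_mid (a point): Middle of the top of the steel rail that carries on the cradle's floor from its x = 100 to 205 mm (this point is at x = 150): 10 mm wide, 26 mm deep, open at both sides with free room below for fingertips, so the tool can be gripped here; a leg stands under it beyond x = 175 mm. Friction may or may not hold the tool on the slope; the foot stop always does.
- rest: The whole honing rest, fixed, placed differently each time. Origin on the bench, z vertical, x level along the cradle's uphill direction (towards the robot's right), y across, away from the robot. Cradle origin at (-85, 0, 40) mm. Wooden base 12 mm thick: x -115 to 165, y -75 to 245 mm. Beyond the cradle it carries the pointer and scale (y = 70 to 120 mm, up to 75 mm high) and the knob.
- shield_edge (a point): Middle of the front lower edge of the clear eye shield (5 mm thick, orange side edges) that hangs level over the upper rail, 237 mm above the bench: in the rest's frame x 42 to 157, y -67 to 67 mm, on two posts at x = 150, y = -56 and 56 mm. It bars a gripper coming straight down on the rail: tilt about square to the slope and come in from the downhill side.
- dial_grip (a point): On the knob's vertical axis at grip height (49 mm above the bench), at (-20, 190) mm in the rest's frame. Black knob: disc 60 mm across, 8 mm thick, with an upright bar 57 mm long, 14 mm thick, 30 mm high, top 56 mm above the bench. The bar lies along this point's x axis, and along the rest's x at the start. Light to turn, about 0.05 N m.
- dial (a joint): Turn of the knob in rad, 0 at the start, growing clockwise seen from above, up to 5. It stays where left. Each radian moves the pointer 20 mm along the rest's +x (uphill).
- pointer_tip (a point): Tip of the black pointer finger that slides along the white scale beside the cradle, driven by the knob.
- mark_line (a point): End of the red mark on the white scale, a 3 mm line with a tab, fixed for the episode, 16 to 44 mm uphill of where the pointer starts. The pointer is right when its tip stands at this line.
- mat_centre (a point): Centre of the top of the cork mat, 220 x 220 mm, 4 mm thick, fixed, top 4 mm above the bench; x and y run along its sides.
- canister_centre (a point): Centre of a white screw-top canister with a blue cap, 84 mm across, 130 mm high; leave alone.
- bowl_centre (a point): Centre of a white porcelain test bowl, 110 mm across, 55 mm high; leave alone.
- cup_centre (a point): Centre of a terracotta cup, 84 mm across, 85 mm high; leave alone.
- rib_centre (a point): Centre of a flat stainless steel rib, 150 x 60 x 5 mm; leave alone.
- knife_centre (a point): A bamboo modelling knife, 185 mm long, 16 mm wide, 12 mm high, lying flat; this point is 90 mm from its thick end; leave alone.
- tile_centre (a point): Centre of a blue test tile, 80 x 80 x 9 mm; leave alone.
There are look-alikes about, which are no part of the job. Leave any blue look-alike of the part that bears trimmer_centre alone.

How it is judged:
By the outcome, as a careful person would: the job done as asked, in the order asked, and still so for the second after the job is handed in, with the robot touching nothing.
It also fails if it takes over 72 s, if anything falls off the work surface, if the arm or the gripper's body presses on something with over 40 N, if the wrist force passes 120 N, or if a joint passes its speed limit or range.

## Working session

There is one attempt and no reset: what is moved stays moved. The work goes in short steps, Python scripts to look and compute and a tool call to move; the robot and the scene stay as the last step left them, time stands still between calls to the robot, and variables do not carry over. Pictures are saved under pics/ and viewed, and the job is handed in when it is done.

Besides the shell and the picture viewer there is one more tool, called as a command line: name --argument value ..., lists and objects as JSON in quotes. arm_command: Moves the arm, as the interface text tells. Shifts and turns lie within -1 to 1; 1 stands for 25 mm of shift or 45 degrees of turn. Its arguments: {"type":"object","properties":{"targets":{"type":"array","items":{"type":"number","minimum":-1,"maximum":1}},"newtons":{"type":"number"}},"required":["targets"]}

```bash
ls; mkdir -p pics; cat > h.py <<'E'
from bench import *
import numpy as np, cv2
from scipy.spatial.transform import Rotation as R
def snap(n,f):
    im=camera(n); cv2.imwrite('pics/'+f+'.png',im[:,:,::-1]); return im
E
python3 - <<'E'
from h import *
s=read_state(); print(s)
for n in ("scene","top","wrist"):
    snap(n,n+'0'); print(n,calibration(n))
E
```

```text
pics
{'time': 0.0, 'joint_positions': array([ 1.30043701,  0.33283615, -0.0646635 ,  1.46097258,  0.02160503,
        1.34992948, -0.08850228]), 'joint_vel': array([-0.00104404,  0.00069022, -0.00032101, -0.0010427 ,  0.00030005,
        0.00130083, -0.00091056]), 'joint_torque': array([-1.25611703e-03, -6.23250747e+01,  2.38309923e-02, -3.89898705e+01,
       -6.14478788e-02,  3.97861702e-02,  1.50107771e-04]), 'ee_pos': array([ 0.15314853, -0.60555498,  0.24376123]), 'eef_rot': array([-0.70159452, -0.08787138,  0.70178239, -0.08686328]), 'ft_force': array([ 0.14927686, -0.27193915,  0.82573995]), 'torque': array([0.01154045, 0.00932087, 0.06073547]), 'width': 0.08670194313502429}
scene {'camera_matrix': array([[410.00461837,   0.        , 255.88736883],
       [  0.        , 410.00461837, 192.40089636],
       [  0.        ,   0.        ,   1.        ]]), 'R': array([[-0.26284638,  0.96481589,  0.0064876 ],
       [ 0.51208099,  0.14519959, -0.84657554],
       [-0.81773152, -0.21919714, -0.53222906]]), 't': array([ 0.14674598, -0.12112002,  1.82274726])}
top {'camera_matrix': arra
[... 195 characters left out ...]
719803],
       [-0.99830866, -0.02913828, -0.05030681],
       [ 0.05049436, -0.00573641, -0.99870787]]), 't': array([-0.02144389,  0.52425892,  1.39570394])}
wrist {'camera_matrix': array([[273.96388636,   0.        , 258.03544935],
       [  0.        , 273.96388636, 189.87267696],
       [  0.        ,   0.        ,   1.        ]]), 'tool_from_camera': array([[-1.94309048e-04, -2.87619204e-01,  9.57744828e-01,
        -1.39826006e-01],
       [ 9.99999377e-01, -1.10878440e-03, -1.30095988e-04,
        -2.26306933e-05],
       [ 1.09935063e-03,  9.57744206e-01,  2.87619240e-01,
        -7.93773736e-02],
       [ 0.00000000e+00,  0.00000000e+00,  0.00000000e+00,
         1.00000000e+00]])}
```

View pics/scene0.png

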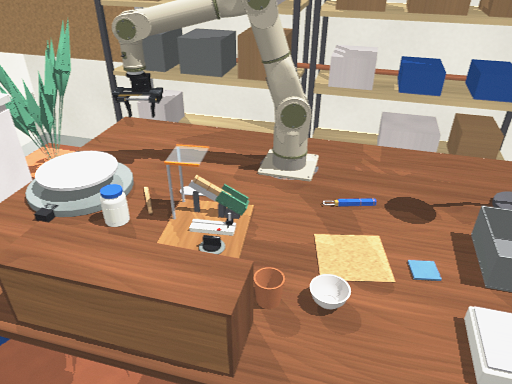

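View pics/top0.png

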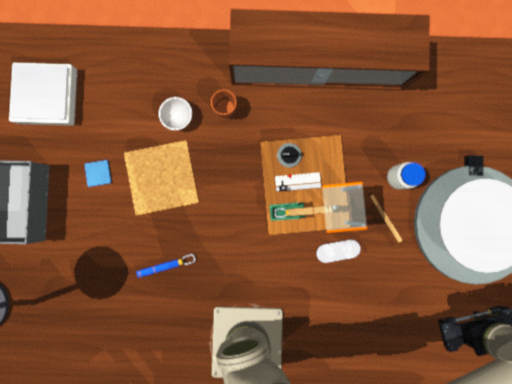

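View pics/wrist0.png

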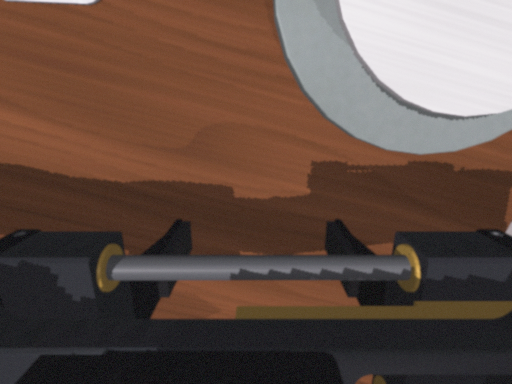

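```bash
python3 - <<'E'
import cv2
a=cv2.imread('pics/top0.png'); 
cv2.imwrite('pics/t1.png',cv2.resize(a[20:220,270:470],None,fx=4,fy=3,interpolation=cv2.INTER_CUBIC)[:600])
b=cv2.imread('pics/scene0.png')
cv2.imwrite('pics/s1.png',cv2.resize(b[200:384,80:330],None,fx=3,fy=3,interpolation=cv2.INTER_CUBIC))
E
python3 - <<'E'
import cv2
a=cv2.imread('pics/top0.png'); 
cv2.imwrite('pics/t1.png',cv2.resize(a[125:245,250:385],None,fx=5,fy=5,interpolation=cv2.INTER_CUBIC)[:600])
b=cv2.imread('pics/scene0.png')
cv2.imwrite('pics/s1.png',cv2.resize(b[140:260,150:270],None,fx=5,fy=5,interpolation=cv2.INTER_CUBIC))
E
```

```text
(no output)
```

View pics/t1.png

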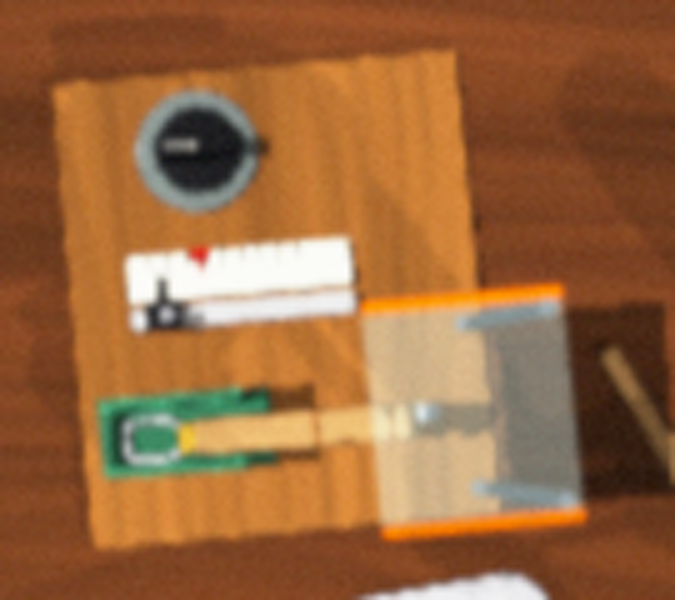

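View pics/s1.png

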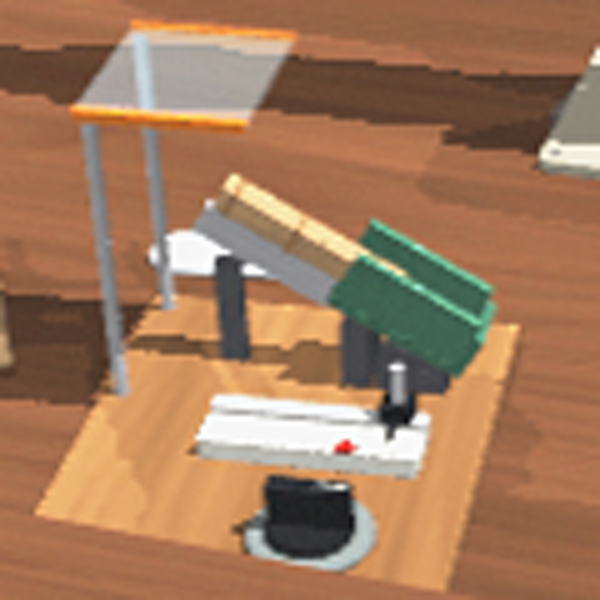

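```bash
cat >> h.py <<'E'
def proj(n,X):
    c=calibration(n); p=(np.array(c['R'])@np.atleast_2d(X).T).T+c['t']; q=(c['camera_matrix']@p.T).T; return q[:,:2]/q[:,2:]
def plane(n,px,z):
    c=calibration(n); px=np.atleast_2d(px).astype(float); d=np.c_[px,np.ones(len(px))]@np.linalg.inv(c['camera_matrix']).T@c['R']
    o=-c['R'].T@c['t']; return o+d*((z-o[2])/d[:,2])[:,None]
def crop(p,f,off): return (np.atleast_2d(p)+.5)/f-.5+np.array(off)
E
python3 - <<'E'
from h import *
from scipy.optimize import least_squares
T=crop([(55,86),(455,52),(97,548)],5,(250,125)); S=crop([(520,325),(445,590),(37,514)],5,(150,140))
lT=np.array([(-.115,.245,.012),(.165,.245,.012),(-.115,-.075,.012)])
lS=np.array([(-.115,-.075,.012),(-.115,.245,.012),(.165,.245,.012)])
sh=crop([(362,300),(563,286),(585,520),(384,537)],5,(250,125)); lsh=np.array([(.042,.067,.24),(.157,.067,.24),(.157,-.067,.24),(.042,-.067,.24)])
def W(p,l):
    c,s=np.cos(p[2]),np.sin(p[2]); return np.c_[p[0]+c*l[:,0]-s*l[:,1],p[1]+s*l[:,0]+c*l[:,1],l[:,2]]
f=lambda p:np.r_[(proj('top',W(p,lT))-T).ravel(),(proj('scene',W(p,lS))-S).ravel(),(proj('top',W(p,lsh))-sh).ravel()]
r=least_squares(f,[.5,-.1,-1.5]); print(r.x,np.degrees(r.x[2])); print(f(r.x).round(1).reshape(-1,2))
p=r.x
np.save('rest.npy',p)
# knob center, pointer tip, mark
ci=np.linalg.inv
def loc(P):
    c,s=np.cos(p[2]),np.sin(p[2]); d=P[:,:2]-p[:2]; return np.c_[d@[c,s],d@[-s,c]]*1000
print('knob',loc(plane('top',crop([(197,150)],5,(250,125)),.02)))
print('ptr,mark z.02-.03',loc(plane('top',crop([(163,282),(200,258)],5,(250,125)),.02)))
for z in(0.01,.03,.05): print(loc(plane('scene',crop([(390,437),(345,447)],5,(150,140)),z)))
m=[(124,153),(186,141),(198,200),(137,214)]
M=plane('top',m,.004); print('mat',M, M.mean(0))
print('canister,bowl,cup',plane('top',[(406,176),(176,113),(224,103)],.05))
E
```

```text
[ 0.44749762 -0.16922479 -1.44815256] -82.9730299871715
[[-1.2  1.3]
 [-0.4  0.6]
 [-0.8  1.9]
 [-0.3 -0.7]
 [-0.6  3.2]
 [-5.8  9.5]
 [-0.5  2.3]
 [-0.9  1.4]
 [-0.3  1.2]
 [-0.1  1.6]]
knob [[-18.18557737 194.84321123]]
ptr,mark z.02-.03 [[-50.12691659 107.04785124]
 [-23.40874051 121.00926017]]
[[-47.81408055  77.50392495]
 [-19.56504862  93.33930768]]
[[-53.73749557 103.46456208]
 [-26.1480025  118.93023124]]
[[-59.66091058 129.42519921]
 [-32.73095639 144.52115481]]
mat [[0.62938278 0.44016698 0.004     ]
 [0.67740351 0.22834413 0.004     ]
 [0.47491112 0.17970381 0.004     ]
 [0.42101052 0.38646744 0.004     ]] [0.55067698 0.30867059 0.004     ]
canister,bowl,cup [[ 0.57445193 -0.51741927  0.05      ]
 [ 0.76363719  0.2579706   0.05      ]
 [ 0.80248757  0.09821118  0.05      ]]
```

```bash
python3 - <<'E'
from h import *
from scipy.optimize import least_squares
T=crop([(55,86),(455,52),(97,548)],5,(250,125)); S=crop([(520,325),(445,590)],5,(150,140))
lT=np.array([(-.115,.245,.012),(.165,.245,.012),(-.115,-.075,.012)])
lS=np.array([(-.115,-.075,.012),(-.115,.245,.012)])
sh=crop([(362,300),(563,286),(585,520),(384,537)],5,(250,125)); lsh=np.array([(.042,.067,.242),(.157,.067,.242),(.157,-.067,.242),(.042,-.067,.242)])
def W(p,l):
    c,s=np.cos(p[2]),np.sin(p[2]); return np.c_[p[0]+c*l[:,0]-s*l[:,1],p[1]+s*l[:,0]+c*l[:,1],l[:,2]]
for mask in (0,1):
  f=lambda p:np.r_[(proj('top',W(p,lT))-T).ravel(),(proj('scene',W(p,lS))-S).ravel()*(1-mask),(proj('top',W(p,lsh))-sh).ravel()]
  r=least_squares(f,[.5,-.1,-1.5]); print(r.x,np.degrees(r.x[2])); print(f(r.x).round(1).reshape(-1,2).tolist())
p=r.x
np.save('rest.npy',p)
def loc(P):
    c,s=np.cos(p[2]),np.sin(p[2]); d=P[:,:2]-p[:2]; return np.c_[d@[c,s],d@[-s,c]]*1000
print('knob',loc(plane('top',crop([(197,150)],5,(250,125)),.02)))
for z in(0.02,.03,.05):
  print(z,loc(plane('top',crop([(163,282),(200,258)],5,(250,125)),z)).tolist(),loc(plane('scene',crop([(390,437),(345,447)],5,(150,140)),z)).tolist())
print('slot', loc(plane('top',crop([(100,402),(107,478)],5,(250,125)),.08)).tolist())
E
```

```text
[ 0.45075185 -0.17025501 -1.44656151] -82.8818690590928
[[-1.0, 0.4], [-0.2, -0.4], [-0.4, 1.0], [-0.8, -0.3], [-1.1, 3.8], [-0.0, 1.1], [-0.4, 0.1], [0.3, 0.0], [0.5, 0.5]]
[ 0.45242342 -0.17023953 -1.4550864 ] -83.37030961843833
[[-0.4, -0.4], [0.4, -0.5], [-0.6, 0.2], [-0.0, 0.0], [-0.0, 0.0], [0.2, 0.7], [-0.1, 0.0], [0.1, -0.1], [0.3, 0.0]]
knob [[-21.11278882 189.93672237]]
0.02 [[-52.444606307083504, 101.92199860799687], [-25.823877873571032, 116.06832993043899]] [[-52.97861373479319, 85.35428992282073], [-25.168539724234908, 101.1980257276448]]
0.03 [[-53.28981950470338, 101.34381846348892], [-26.859180929418635, 115.38913549091488]] [[-56.03025274549786, 98.31376062140922], [-28.548658485217704, 113.97035753625156]]
0.05 [[-54.980245899943114, 100.18745817447277], [-28.92978704111385, 114.03074661186668]] [[-62.133530766907235, 124.23270201858641], [-35.3088960071833, 139.51502115346548]]
slot [[-105.39124294073798, 24.165480014892196], [-105.24238525145287, -25.289278976418117]]
```

```bash
cat >> h.py <<'E'
p=np.load('rest.npy') if __import__('os').path.exists('rest.npy') else None
rx=np.array([np.cos(p[2]),np.sin(p[2]),0]); ry=np.array([-rx[1],rx[0],0]); ez=np.array([0,0,1.])
cx=np.cos(np.pi/6)*rx+.5*ez; cz=-.5*rx+np.cos(np.pi/6)*ez
C0=np.array([p[0],p[1],0])-.085*rx+.04*ez
def rest(x,y,z): return np.array([p[0],p[1],0])+x*rx+y*ry+z*ez
def crad(x,y,z): return C0+x*cx+y*ry+z*cz
RC=np.c_[-cz,ry,cx]          # tilted grip, camera downhill
def down(yaw): # tool x down, tool z along heading yaw
    z=np.array([np.cos(yaw),np.sin(yaw),0]); x=-ez; return np.c_[x,np.cross(z,x),z]
def pose():
    s=read_state(); return s,np.array(s['ee_pos']),R.from_quat(s['eef_rot']).as_matrix()
def plan(G,Rt,n,fing,w=None,start=None):
    """rows taking grasp point to G with orientation Rt"""
    s,P,Rm=pose()
    if start is not None: P,Rm=start
    T=G-.003*Rt[:,0]
    rv=R.from_matrix(Rm.T@Rt).as_rotvec() if w is None else w
    k=lambda a:np.round(a,3)
    d=(T-P)/n; out=[]
    for i in range(n):
        Ri=Rm@R.from_rotvec(rv*i/n).as_matrix()
        out+= [*k(rv/n/np.radians(45)),*k(Ri.T@d/.025),fing]
    a=np.array(out).reshape(n,7)
    print('maxturn(.159)',np.linalg.norm(a[0,:3]).round(3),'max shift',abs(a[:,3:6]).max())
    for i in range(n): print(', '.join(f'{v:g}' for v in a[i])+',')
    return T,Rt
def err(G,Rt):
    s,P,Rm=pose(); T=G-.003*Rt[:,0]
    print('t',round(s['time'],2),'q',np.round(s['joint_positions'],2),'w',round(s['width'],4),'F',np.round(s['ft_force'],1))
    print('err tool mm',(Rm.T@(T-P)*1000).round(1),'rot deg',np.degrees(R.from_matrix(Rm.T@Rt).as_rotvec()).round(1))
E
python3 - <<'E'
from h import *
s,P,Rm=pose(); print(Rm.round(2)); print(RC.round(2)); 
print(crad(.13,0,.011),crad(.13,0,.15),rest(-.02,.19,.049))
plan(rest(.0,0,.36),RC,16,1)
E
```

```text
[[-0.    0.25 -0.97]
 [ 0.   -0.97 -0.25]
 [-1.   -0.    0.  ]]
[[ 0.06  0.99  0.1 ]
 [-0.5   0.12 -0.86]
 [-0.87  0.    0.5 ]]
[ 0.45497298 -0.19217516  0.11452628] [ 0.44694908 -0.12313991  0.23490381] [ 0.63884387 -0.12843741  0.049     ]
maxturn(.159) 0.121 max shift 1.217
-0.112, -0.034, 0.03, -0.296, -0.876, -0.993, 1,
-0.112, -0.034, 0.03, -0.343, -0.778, -1.057, 1,
-0.112, -0.034, 0.03, -0.389, -0.675, -1.111, 1,
-0.112, -0.034, 0.03, -0.434, -0.566, -1.154, 1,
-0.112, -0.034, 0.03, -0.478, -0.452, -1.186, 1,
-0.112, -0.034, 0.03, -0.519, -0.335, -1.207, 1,
-0.112, -0.034, 0.03, -0.558, -0.216, -1.217, 1,
-0.112, -0.034, 0.03, -0.595, -0.096, -1.215, 1,
-0.112, -0.034, 0.03, -0.628, 0.025, -1.202, 1,
-0.112, -0.034, 0.03, -0.658, 0.144, -1.177, 1,
-0.112, -0.034, 0.03, -0.684, 0.262, -1.142, 1,
-0.112, -0.034, 0.03, -0.707, 0.376, -1.095, 1,
-0.112, -0.034, 0.03, -0.725, 0.487, -1.038, 1,
-0.112, -0.034, 0.03, -0.74, 0.592, -0.971, 1,
-0.112, -0.034, 0.03, -0.75, 0.691, -0.894, 1,
-0.112, -0.034, 0.03, -0.755, 0.784, -0.809, 1,
```

```bash
python3 - <<'E'
from h import *
plan(rest(-.02,0,.37),RC,22,1)
E
```

```text
maxturn(.159) 0.088 max shift 0.905
-0.081, -0.025, 0.022, -0.233, -0.673, -0.727, 1,
-0.081, -0.025, 0.022, -0.259, -0.621, -0.763, 1,
-0.081, -0.025, 0.022, -0.284, -0.567, -0.796, 1,
-0.081, -0.025, 0.022, -0.309, -0.51, -0.824, 1,
-0.081, -0.025, 0.022, -0.334, -0.451, -0.849, 1,
-0.081, -0.025, 0.022, -0.358, -0.391, -0.869, 1,
-0.081, -0.025, 0.022, -0.381, -0.328, -0.885, 1,
-0.081, -0.025, 0.022, -0.404, -0.265, -0.896, 1,
-0.081, -0.025, 0.022, -0.425, -0.2, -0.902, 1,
-0.081, -0.025, 0.022, -0.446, -0.135, -0.905, 1,
-0.081, -0.025, 0.022, -0.465, -0.07, -0.902, 1,
-0.081, -0.025, 0.022, -0.484, -0.004, -0.895, 1,
-0.081, -0.025, 0.022, -0.5, 0.061, -0.884, 1,
-0.081, -0.025, 0.022, -0.516, 0.126, -0.868, 1,
-0.081, -0.025, 0.022, -0.53, 0.189, -0.848, 1,
-0.081, -0.025, 0.022, -0.543, 0.252, -0.823, 1,
-0.081, -0.025, 0.022, -0.554, 0.313, -0.795, 1,
-0.081, -0.025, 0.022, -0.563, 0.372, -0.762, 1,
-0.081, -0.025, 0.022, -0.571, 0.429, -0.725, 1,
-0.081, -0.025, 0.022, -0.577, 0.484, -0.685, 1,
-0.081, -0.025, 0.022, -0.581, 0.536, -0.641, 1,
-0.081, -0.025, 0.022, -0.583, 0.586, -0.594, 1,
```

arm_command --targets '[-0.08, -0.025, 0.02, -0.23, -0.67, -0.73, 1, -0.08, -0.025, 0.02, -0.26, -0.62, -0.76, 1, -0.08, -0.025, 0.02, -0.28, -0.57, -0.8, 1, -0.08, -0.025, 0.02, -0.31, -0.51, -0.82, 1, -0.08, -0.025, 0.02, -0.33, -0.45, -0.85, 1, -0.08, -0.025, 0.02, -0.36, -0.39, -0.87, 1, -0.08, -0.025, 0.02, -0.38, -0.33, -0.88, 1, -0.08, -0.025, 0.02, -0.4, -0.26, -0.9, 1, -0.08, -0.025, 0.02, -0.42, -0.2, -0.9, 1, -0.08, -0.025, 0.02, -0.45, -0.13, -0.9, 1, -0.08, -0.025, 0.02, -0.46, -0.07, -0.9, 1, -0.08, -0.025, 0.02, -0.48, 0, -0.9, 1]' --newtons 20

```text
time: 1.15
ee_pos: [0.3148, -0.3483, 0.3101]
eef_rot: [-0.531, -0.271, 0.685, -0.419]
ft_force: [0.5, -0.1, 1.2]
width: 0.0866
```

```bash
python3 - <<'E'
from h import *
err(rest(-.02,0,.37),RC)
plan(rest(-.02,0,.37),RC,16,1)
E
```

```text
t 1.15 q [ 0.97 -0.12 -0.4   1.85  0.25  1.33 -0.02] w 0.0866 F [ 0.5 -0.1  1.2]
err tool mm [-128.2   21.  -212.2] rot deg [-35.5 -11.3  10.9]
maxturn(.159) 0.054 max shift 0.531
-0.049, -0.016, 0.015, -0.321, 0.052, -0.531, 1,
-0.049, -0.016, 0.015, -0.326, 0.077, -0.524, 1,
-0.049, -0.016, 0.015, -0.332, 0.101, -0.517, 1,
-0.049, -0.016, 0.015, -0.337, 0.125, -0.508, 1,
-0.049, -0.016, 0.015, -0.341, 0.148, -0.499, 1,
-0.049, -0.016, 0.015, -0.345, 0.171, -0.488, 1,
-0.049, -0.016, 0.015, -0.349, 0.194, -0.477, 1,
-0.049, -0.016, 0.015, -0.353, 0.217, -0.465, 1,
-0.049, -0.016, 0.015, -0.355, 0.238, -0.451, 1,
-0.049, -0.016, 0.015, -0.358, 0.26, -0.437, 1,
-0.049, -0.016, 0.015, -0.36, 0.281, -0.423, 1,
-0.049, -0.016, 0.015, -0.362, 0.301, -0.407, 1,
-0.049, -0.016, 0.015, -0.363, 0.321, -0.39, 1,
-0.049, -0.016, 0.015, -0.364, 0.34, -0.373, 1,
-0.049, -0.016, 0.015, -0.364, 0.358, -0.355, 1,
-0.049, -0.016, 0.015, -0.364, 0.376, -0.336, 1,
```

```bash
python3 - <<'E'
from h import *
plan(rest(-.02,0,.35),RC,11,1)
E
```

```text
maxturn(.159) 0.079 max shift 0.793
-0.072, -0.023, 0.022, -0.397, 0.071, -0.793, 1,
-0.072, -0.023, 0.022, -0.409, 0.122, -0.78, 1,
-0.072, -0.023, 0.022, -0.421, 0.173, -0.764, 1,
-0.072, -0.023, 0.022, -0.431, 0.223, -0.746, 1,
-0.072, -0.023, 0.022, -0.44, 0.272, -0.724, 1,
-0.072, -0.023, 0.022, -0.447, 0.319, -0.699, 1,
-0.072, -0.023, 0.022, -0.454, 0.366, -0.672, 1,
-0.072, -0.023, 0.022, -0.459, 0.411, -0.642, 1,
-0.072, -0.023, 0.022, -0.462, 0.454, -0.609, 1,
-0.072, -0.023, 0.022, -0.465, 0.495, -0.574, 1,
-0.072, -0.023, 0.022, -0.466, 0.535, -0.537, 1,
```

arm_command --targets '[-0.072, -0.023, 0.022, -0.4, 0.07, -0.79, 1, -0.072, -0.023, 0.022, -0.41, 0.12, -0.78, 1, -0.072, -0.023, 0.022, -0.42, 0.17, -0.76, 1, -0.072, -0.023, 0.022, -0.43, 0.22, -0.75, 1, -0.072, -0.023, 0.022, -0.44, 0.27, -0.72, 1, -0.072, -0.023, 0.022, -0.45, 0.32, -0.7, 1, -0.072, -0.023, 0.022, -0.45, 0.37, -0.67, 1, -0.072, -0.023, 0.022, -0.46, 0.41, -0.64, 1, -0.072, -0.023, 0.022, -0.46, 0.45, -0.61, 1, -0.072, -0.023, 0.022, -0.46, 0.5, -0.57, 1, -0.072, -0.023, 0.022, -0.47, 0.53, -0.54, 1, 0, 0, 0, 0, 0, 0, 1]'

```text
time: 2.15
ee_pos: [0.4529, -0.1284, 0.3536]
eef_rot: [0.316, 0.379, -0.564, 0.662]
ft_force: [-0.4, 0.6, 0.3]
width: 0.0869
```

```bash
python3 - <<'E'
from h import *
err(rest(-.02,0,.35),RC)
snap('wrist','w1')
plan(crad(.13,0,.07),RC,12,1)
E
```

```text
t 2.15 q [ 0.68 -0.13 -0.78  1.8   0.45  1.42 -0.01] w 0.0869 F [-0.4  0.6  0.3]
err tool mm [11.1 -6.3 16.4] rot deg [ 2.6  0.9 -1. ]
maxturn(.159) 0.005 max shift 0.585
0.004, 0.002, -0.002, 0.582, -0.013, -0.229, 1,
0.004, 0.002, -0.002, 0.582, -0.013, -0.228, 1,
0.004, 0.002, -0.002, 0.583, -0.013, -0.227, 1,
0.004, 0.002, -0.002, 0.583, -0.013, -0.226, 1,
0.004, 0.002, -0.002, 0.583, -0.014, -0.226, 1,
0.004, 0.002, -0.002, 0.584, -0.014, -0.225, 1,
0.004, 0.002, -0.002, 0.584, -0.014, -0.224, 1,
0.004, 0.002, -0.002, 0.584, -0.014, -0.223, 1,
0.004, 0.002, -0.002, 0.585, -0.014, -0.223, 1,
0.004, 0.002, -0.002, 0.585, -0.014, -0.222, 1,
0.004, 0.002, -0.002, 0.585, -0.014, -0.221, 1,
0.004, 0.002, -0.002, 0.585, -0.014, -0.22, 1,
```

View pics/w1.png

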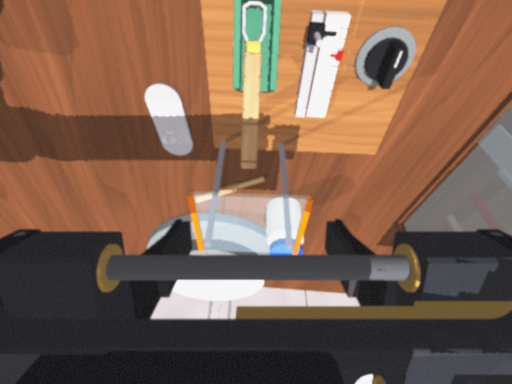

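```bash
cat >> h.py <<'E'
def wproj(X):
    s,P,Rm=pose(); c=calibration('wrist'); M=c['tool_from_camera']
    Xt=(np.atleast_2d(X)-P)@Rm; Xc=(Xt-M[:3,3])@M[:3,:3]; q=Xc@c['camera_matrix'].T; return q[:,:2]/q[:,2:]
def overlay(f,pts,box,k):
    im=camera('wrist')[:,:,::-1].copy(); x0,y0,x1,y1=box
    im=cv2.resize(im[y0:y1,x0:x1],None,fx=k,fy=k,interpolation=cv2.INTER_CUBIC)
    cv2.imwrite('pics/'+f+'_raw.png',im)
    for i,u in enumerate(wproj(np.array(pts))):
        c=((u+.5-np.array([x0,y0]))*k-.5).round().astype(int); cv2.drawMarker(im,tuple(int(v) for v in c),(255,0,255),cv2.MARKER_CROSS,9,1)
    cv2.imwrite('pics/'+f+'.png',im)
E
python3 - <<'E'
from h import *
pts=[crad(0,26,.04) for _ in ()]
for a,b,c in [(0,.026,.04),(0,-.026,.04),(.1,.026,.04),(.1,-.026,.04),(.1,.018,.04),(.1,-.018,.04),(.2,.011,.022),(.2,-.011,.022),(0,0,.013),(.055,.011,.022),(.055,-.011,.022)]: pts.append(crad(a,b,c))
pts+=[rest(-.02,.19,.056),rest(.165,.245,.012),rest(-.02+.0285,.19,.056),rest(-.02-.0285,.19,.056)]
overlay('w2',pts,(190,0,440,180),3)
E
```

```text
(no output)
```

View pics/w2.png

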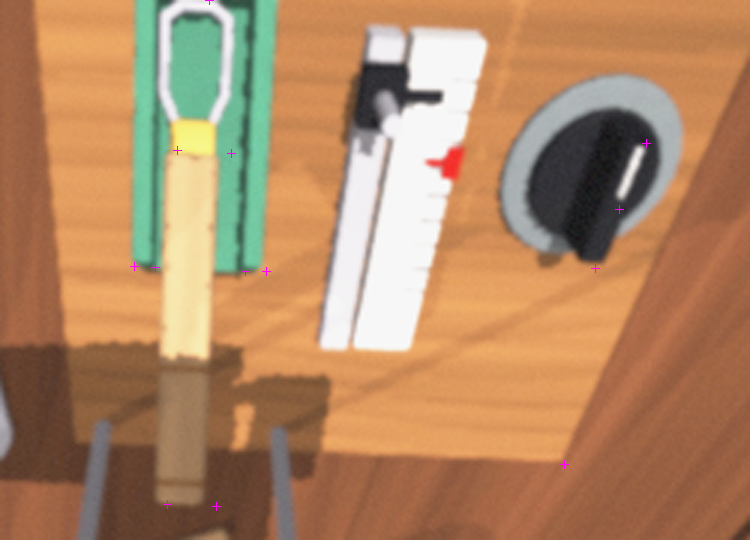

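```bash
python3 - <<'E'
from h import *
plan(crad(.13,-.0035,.075),RC,8,1)
E
```

```text
maxturn(.159) 0.007 max shift 0.848
0.006, 0.002, -0.002, 0.843, -0.031, -0.349, 1,
0.006, 0.002, -0.002, 0.844, -0.031, -0.348, 1,
0.006, 0.002, -0.002, 0.844, -0.032, -0.346, 1,
0.006, 0.002, -0.002, 0.845, -0.032, -0.344, 1,
0.006, 0.002, -0.002, 0.846, -0.032, -0.342, 1,
0.006, 0.002, -0.002, 0.846, -0.033, -0.341, 1,
0.006, 0.002, -0.002, 0.847, -0.033, -0.339, 1,
0.006, 0.002, -0.002, 0.848, -0.034, -0.337, 1,
```

arm_command --targets '[0.006, 0.002, -0.002, 0.84, -0.03, -0.35, 1, 0.006, 0.002, -0.002, 0.84, -0.03, -0.35, 1, 0.006, 0.002, -0.002, 0.84, -0.03, -0.35, 1, 0.006, 0.002, -0.002, 0.84, -0.03, -0.35, 1, 0.006, 0.002, -0.002, 0.84, -0.03, -0.35, 1, 0.006, 0.002, -0.002, 0.84, -0.03, -0.34, 1, 0.006, 0.002, -0.002, 0.6, -0.03, -0.34, 1, 0, 0, 0, 0, 0, 0, 1]'

```text
time: 2.92
ee_pos: [0.4424, -0.1631, 0.1942]
eef_rot: [0.335, 0.369, -0.583, 0.642]
ft_force: [-0.3, 0.8, 0.4]
width: 0.0874
```

```bash
python3 - <<'E'
from h import *
err(crad(.13,-.0035,.011),RC)
snap('wrist','w3')
plan(crad(.13,-.0035,.011),RC,5,1)
E
```

```text
t 2.92 q [ 0.69  0.02 -0.79  2.04  0.59  1.17 -0.27] w 0.0874 F [-0.3  0.8  0.4]
err tool mm [ 81.1   6.2 -14. ] rot deg [-1.   0.2  0.6]
maxturn(.159) 0.005 max shift 0.659
-0.004, 0.001, 0.002, 0.658, 0.045, -0.12, 1,
-0.004, 0.001, 0.002, 0.659, 0.044, -0.119, 1,
-0.004, 0.001, 0.002, 0.659, 0.043, -0.118, 1,
-0.004, 0.001, 0.002, 0.659, 0.042, -0.118, 1,
-0.004, 0.001, 0.002, 0.659, 0.041, -0.117, 1,
```

View pics/w3.png

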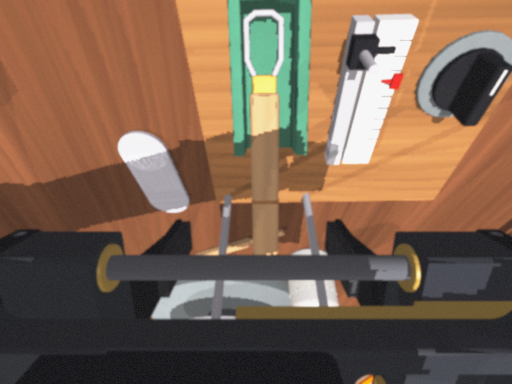

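arm_command --targets '[-0.01, 0.002, 0.005, 0.55, 0.1, -0.2, 1, -0.01, 0.002, 0.005, 0.6, 0.1, -0.2, 1, 0, 0, 0, 0.6, 0.05, -0.15, 1, 0, 0, 0, 0.6, 0, 0, 1, 0, 0, 0, 0.4, 0, 0, 1, 0, 0, 0, 0, 0, 0, 1]'

```text
time: 3.47
ee_pos: [0.4545, -0.1906, 0.135]
eef_rot: [0.335, 0.368, -0.579, 0.646]
ft_force: [-0.3, 0.2, 0.6]
width: 0.0871
```

```bash
python3 - <<'E'
from h import *
err(crad(.13,-.0035,.011),RC)
E
```

```text
t 3.47 q [ 0.69  0.14 -0.76  2.08  0.73  1.06 -0.37] w 0.0871 F [-0.3  0.2  0.6]
err tool mm [15.5 -3.3 -8.9] rot deg [-0.7  0.3 -0.1]
```

arm_command --targets '[-0.008, 0.003, 0, 0.3, -0.08, -0.15, 1, -0.008, 0.003, 0, 0.3, -0.05, -0.15, 1, 0, 0, 0, 0, 0, 0, 1]'

```text
time: 3.72
ee_pos: [0.4523, -0.1928, 0.1197]
eef_rot: [0.333, 0.372, -0.575, 0.648]
ft_force: [-0.2, 0.9, -0.0]
width: 0.0872
```

```bash
python3 - <<'E'
from h import *
err(crad(.13,-.0035,.011),RC)
snap('wrist','w4')
E
```

```text
t 3.72 q [ 0.69  0.16 -0.76  2.1   0.76  1.04 -0.39] w 0.0872 F [-0.2  0.9 -0. ]
err tool mm [ 1.3 -0.8 -2.9] rot deg [-0.1  0.1 -0.2]
```

View pics/w4.png

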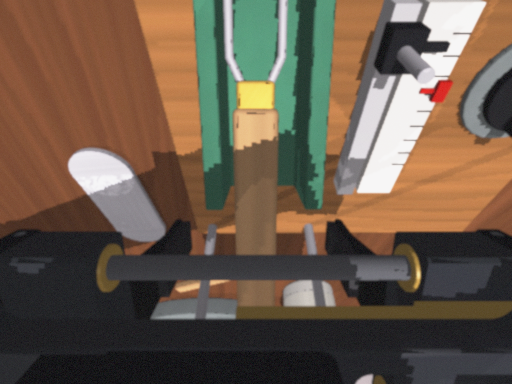

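arm_command --targets '[0, 0, 0, 0, 0, 0, 0.1, 0, 0, 0, 0, 0, 0, 0, 0, 0, 0, 0, 0, 0, 0, 0, 0, 0, 0, 0, 0, 0, 0, 0, 0, 0, 0, 0, 0, 0, 0, 0, 0, 0, 0, 0, 0, 0, 0, 0, 0, 0, 0, 0, 0, 0, 0, 0, 0, 0]' --newtons 25

```text
time: 4.43
ee_pos: [0.4539, -0.1919, 0.1223]
eef_rot: [0.333, 0.37, -0.575, 0.649]
ft_force: [1.4, -0.6, -0.1]
width: 0.0416
```

arm_command --targets '[0, 0, 0, 0.1, 0, 0, 0, 0, 0, 0, 0, 0, 0, 0, 0, 0, 0, 0, 0, 0, 0, 0, 0, 0, 0, 0, 0, 0, 0, 0, 0, 0, 0, 0, 0, 0, 0, 0, 0, 0, 0, 0]'

```text
time: 4.93
ee_pos: [0.4541, -0.1933, 0.12]
eef_rot: [0.333, 0.37, -0.575, 0.649]
ft_force: [-1.4, -0.3, 0.0]
width: 0.0219
```

```bash
python3 - <<'E'
from h import *
err(crad(.13,-.0035,.011),RC)
plan(crad(.13,-.0035,.12),RC,6,0)
E
```

```text
t 4.93 q [ 0.69  0.16 -0.76  2.1   0.77  1.04 -0.39] w 0.0219 F [-1.4 -0.3  0. ]
err tool mm [ 1.2 -2.5 -3.6] rot deg [-0.1  0.2 -0.4]
maxturn(.159) 0.002 max shift 0.719
-0, 0.001, -0.002, -0.719, -0.012, -0.021, 0,
-0, 0.001, -0.002, -0.719, -0.012, -0.021, 0,
-0, 0.001, -0.002, -0.719, -0.013, -0.022, 0,
-0, 0.001, -0.002, -0.719, -0.014, -0.022, 0,
-0, 0.001, -0.002, -0.719, -0.015, -0.023, 0,
-0, 0.001, -0.002, -0.719, -0.016, -0.023, 0,
```

arm_command --targets '[0, 0, 0, 0, 0, 0, 0.45, 0, 0, 0, 0, 0, 0, 0.45, 0, 0, 0, 0, 0, 0, 0.45, 0, 0, 0, -0.4, 0, -0.1, 0.45, 0, 0, 0, 0, 0, 0, 0, 0, 0, 0, 0, 0, 0, 0, 0, 0, 0, 0, 0, 0, 0, 0, 0, 0, 0, 0, 0, 0, 0, 0, 0, 0, 0, 0, 0, 0, 0, 0, 0, 0, 0, 0]'

```text
time: 5.77
ee_pos: [0.4532, -0.1851, 0.1283]
eef_rot: [0.333, 0.37, -0.574, 0.649]
ft_force: [-0.8, 0.9, 1.4]
width: 0.022
```

```bash
python3 - <<'E'
from h import *
err(crad(.13,-.0035,.022),RC)
E
```

```text
t 5.77 q [ 0.68  0.15 -0.77  2.09  0.74  1.05 -0.38] w 0.022 F [-0.8  0.9  1.4]
err tool mm [ 1.5 -2.6 -0.7] rot deg [-0.1  0.2 -0.4]
```

arm_command --targets '[0, 0, 0, -0.5, 0, 0, 0, 0, 0, 0, -0.7, 0, 0, 0, 0, 0, 0, -0.8, 0, -0.1, 0, 0, 0, 0, -0.8, 0, -0.5, 0, 0, 0, 0, -0.8, 0, -0.7, 0, 0, 0, 0, -0.8, 0, -0.7, 0, 0, 0, 0, -0.8, 0, -0.7, 0, 0, 0, 0, -0.4, 0, -0.5, 0]'

```text
time: 6.43
ee_pos: [0.4332, -0.0456, 0.2108]
eef_rot: [0.334, 0.371, -0.578, 0.646]
ft_force: [-0.2, 0.6, -0.8]
width: 0.0219
```

```bash
python3 - <<'E'
from h import *
err(crad(.13,-.0035,.022),RC)
snap('wrist','w5'); snap('scene','s5')
m=np.array([.5507,.3087,.004]); h=np.radians(-77.2); d=np.array([np.cos(h),np.sin(h),0])
plan(m+.031*d+ez*.15,down(h),22,0)
E
```

```text
t 6.43 q [ 0.55  0.02 -0.93  2.01  0.54  1.32 -0.46] w 0.0219 F [-0.2  0.6 -0.8]
err tool mm [143.6   2.   79.8] rot deg [-0.4  0.2  0.1]
maxturn(.159) 0.031 max shift 0.549
-0.006, 0.03, 0.002, -0.197, 0.289, -0.533, 0,
-0.006, 0.03, 0.002, -0.184, 0.292, -0.536, 0,
-0.006, 0.03, 0.002, -0.17, 0.295, -0.539, 0,
-0.006, 0.03, 0.002, -0.157, 0.298, -0.541, 0,
-0.006, 0.03, 0.002, -0.144, 0.301, -0.543, 0,
-0.006, 0.03, 0.002, -0.13, 0.304, -0.545, 0,
-0.006, 0.03, 0.002, -0.117, 0.307, -0.547, 0,
-0.006, 0.03, 0.002, -0.104, 0.309, -0.548, 0,
-0.006, 0.03, 0.002, -0.09, 0.312, -0.548, 0,
-0.006, 0.03, 0.002, -0.077, 0.315, -0.549, 0,
-0.006, 0.03, 0.002, -0.063, 0.318, -0.549, 0,
-0.006, 0.03, 0.002, -0.05, 0.321, -0.549, 0,
-0.006, 0.03, 0.002, -0.036, 0.324, -0.548, 0,
-0.006, 0.03, 0.002, -0.023, 0.326, -0.547, 0,
-0.006, 0.03, 0.002, -0.009, 0.329, -0.546, 0,
-0.006, 0.03, 0.002, 0.004, 0.332, -0.544, 0,
-0.006, 0.03, 0.002, 0.018, 0.335, -0.542, 0,
-0.006, 0.03, 0.002, 0.031, 0.337, -0.54, 0,
-0.006, 0.03, 0.002, 0.044, 0.34, -0.537, 0,
-0.006, 0.03, 0.002, 0.057, 0.343, -0.535, 0,
-0.006, 0.03, 0.002, 0.071, 0.345, -0.531, 0,
-0.006, 0.03, 0.002, 0.084, 0.348, -0.528, 0,
```

View pics/w5.png

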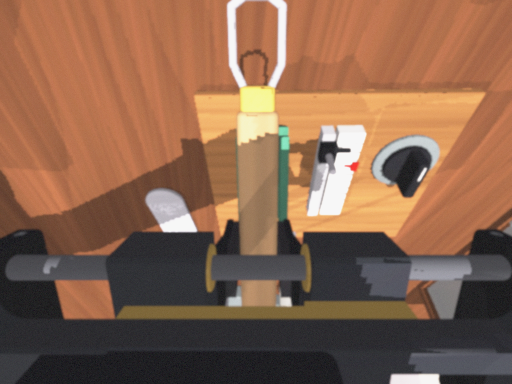

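View pics/s5.png

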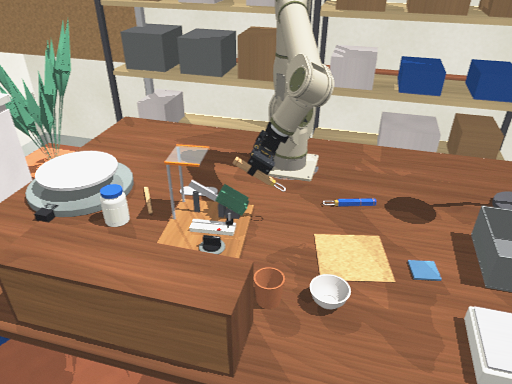

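```bash
python3 - <<'E'
from h import *
a=cv2.imread('pics/top0.png'); cv2.imwrite('pics/t2.png',cv2.resize(a[130:290,110:230],None,fx=3.5,fy=3.5,interpolation=cv2.INTER_CUBIC))
E
```

```text
(no output)
```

View pics/t2.png

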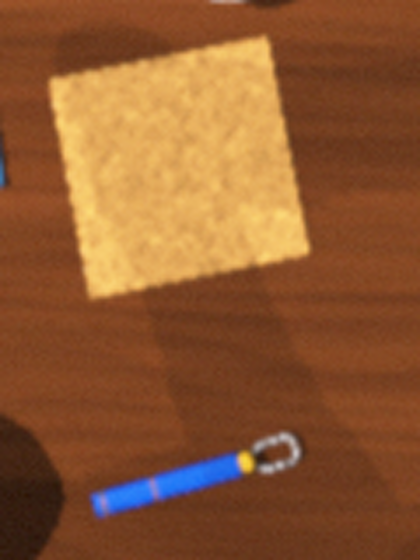

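```bash
python3 - <<'E'
from h import *
M=plane('top',crop([(50,78),(268,37),(310,254),(91,299)],3.5,(110,130)),.004); print(M,M.mean(0))
d=M[1]-M[0]+M[2]-M[3]; print(np.degrees(np.arctan2(d[1],d[0])))
print(plane('top',crop([(95,505),(295,450)],3.5,(110,130)),.01))
m=M.mean(0); h=np.arctan2(d[1],d[0]); np.save('mat.npy',[*m,h])
d=d/np.linalg.norm(d)
plan(m+.031*d+ez*.12,down(h),17,0)
E
```

```text
[[0.63308576 0.44057767 0.004     ]
 [0.68015809 0.22770571 0.004     ]
 [0.46734317 0.17870035 0.004     ]
 [0.41722205 0.39094287 0.004     ]] [0.54945227 0.30948165 0.004     ]
-77.12186894135179
[[0.21897393 0.37688476 0.01      ]
 [0.27710441 0.18574235 0.01      ]]
maxturn(.159) 0.04 max shift 0.736
-0.008, 0.039, 0.002, -0.195, 0.371, -0.727, 0,
-0.008, 0.039, 0.002, -0.171, 0.376, -0.73, 0,
-0.008, 0.039, 0.002, -0.148, 0.382, -0.733, 0,
-0.008, 0.039, 0.002, -0.125, 0.387, -0.734, 0,
-0.008, 0.039, 0.002, -0.102, 0.392, -0.735, 0,
-0.008, 0.039, 0.002, -0.078, 0.397, -0.736, 0,
-0.008, 0.039, 0.002, -0.055, 0.402, -0.735, 0,
-0.008, 0.039, 0.002, -0.032, 0.406, -0.734, 0,
-0.008, 0.039, 0.002, -0.008, 0.411, -0.732, 0,
-0.008, 0.039, 0.002, 0.015, 0.416, -0.729, 0,
-0.008, 0.039, 0.002, 0.038, 0.421, -0.725, 0,
-0.008, 0.039, 0.002, 0.061, 0.425, -0.721, 0,
-0.008, 0.039, 0.002, 0.084, 0.43, -0.716, 0,
-0.008, 0.039, 0.002, 0.107, 0.435, -0.71, 0,
-0.008, 0.039, 0.002, 0.129, 0.439, -0.704, 0,
-0.008, 0.039, 0.002, 0.152, 0.443, -0.696, 0,
-0.008, 0.039, 0.002, 0.174, 0.448, -0.688, 0,
```

arm_command --targets '[-0.008, 0.039, 0.002, -0.2, 0.37, -0.73, 0, -0.008, 0.039, 0.002, -0.17, 0.38, -0.73, 0, -0.008, 0.039, 0.002, -0.15, 0.38, -0.73, 0, -0.008, 0.039, 0.002, -0.12, 0.39, -0.73, 0, -0.008, 0.039, 0.002, -0.1, 0.39, -0.73, 0, -0.008, 0.039, 0.002, -0.08, 0.4, -0.74, 0, -0.008, 0.039, 0.002, -0.06, 0.4, -0.74, 0, -0.008, 0.039, 0.002, -0.03, 0.41, -0.73, 0, -0.008, 0.039, 0.002, -0.01, 0.41, -0.73, 0, -0.008, 0.039, 0.002, 0.02, 0.42, -0.73, 0, -0.008, 0.039, 0.002, 0.04, 0.42, -0.73, 0, -0.008, 0.039, 0.002, 0.06, 0.43, -0.72, 0]'

```text
time: 7.53
ee_pos: [0.5254, 0.1792, 0.1434]
eef_rot: [0.415, 0.503, -0.49, 0.578]
ft_force: [-0.0, 0.0, 0.5]
width: 0.0216
```

```bash
cat >> h.py <<'E'
import os
if os.path.exists('mat.npy'):
    _m=np.load('mat.npy'); mat=_m[:3]; mh=_m[3]; md=np.array([np.cos(mh),np.sin(mh),0])
E
python3 - <<'E'
from h import *
err(mat+.031*md+ez*.12,down(mh))
plan(mat+.031*md+ez*.08,down(mh),6,0)
E
```

```text
t 7.53 q [ 0.29  0.47 -0.98  1.7   0.54  1.3  -0.66] w 0.0216 F [-0.   0.   0.5]
err tool mm [  1.7  48.2 -94.4] rot deg [-2.7  8.6  1. ]
maxturn(.159) 0.034 max shift 0.669
-0.01, 0.032, 0.004, 0.275, 0.325, -0.669, 0,
-0.01, 0.032, 0.004, 0.292, 0.33, -0.66, 0,
-0.01, 0.032, 0.004, 0.31, 0.334, -0.649, 0,
-0.01, 0.032, 0.004, 0.327, 0.338, -0.639, 0,
-0.01, 0.032, 0.004, 0.343, 0.342, -0.628, 0,
-0.01, 0.032, 0.004, 0.36, 0.346, -0.616, 0,
```

arm_command --targets '[-0.01, 0.032, 0.004, 0.1, 0.33, -0.67, 0, -0.01, 0.032, 0.004, 0.2, 0.33, -0.66, 0, -0.01, 0.032, 0.004, 0.31, 0.33, -0.65, 0, -0.01, 0.032, 0.004, 0.33, 0.34, -0.64, 0, -0.01, 0.032, 0.004, 0.34, 0.34, -0.63, 0, -0.01, 0.032, 0.004, 0.3, 0.2, -0.3, 0, 0, 0, 0, 0, 0, 0, 0, 0, 0, 0, 0, 0, 0, 0]'

```text
time: 8.2
ee_pos: [0.5585, 0.2695, 0.0853]
eef_rot: [0.442, 0.555, -0.442, 0.549]
ft_force: [1.1, 0.2, 0.5]
width: 0.0215
```

```bash
python3 - <<'E'
from h import *
err(mat+.031*md+ez*.022,down(mh))
snap('wrist','w6'); snap('scene','s6')
plan(mat+.031*md+ez*.03,down(mh),4,0)
E
```

```text
t 8.2 q [ 0.19  0.66 -0.96  1.61  0.57  1.18 -0.68] w 0.0215 F [1.1 0.2 0.5]
err tool mm [56.4  0.3 -9.5] rot deg [-0.2 -0.4  0.3]
maxturn(.159) 0.003 max shift 0.49
-0.002, -0.002, 0.001, 0.49, 0.001, -0.101, 0,
-0.002, -0.002, 0.001, 0.489, 0.001, -0.101, 0,
-0.002, -0.002, 0.001, 0.489, 0.001, -0.102, 0,
-0.002, -0.002, 0.001, 0.489, 0, -0.103, 0,
```

View pics/w6.png

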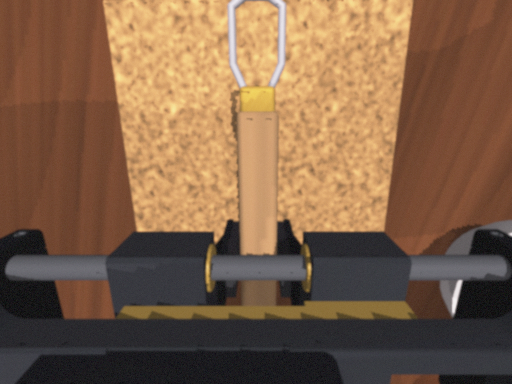

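View pics/s6.png

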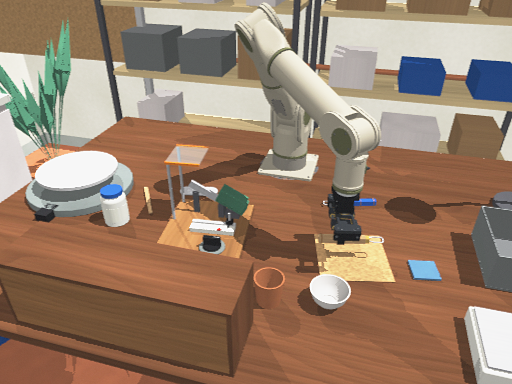

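arm_command --targets '[-0.002, -0.002, 0.001, 0.5, 0, -0.1, 0, -0.002, -0.002, 0.001, 0.5, 0, -0.1, 0, 0, 0, 0, 0.5, 0, -0.1, 0, 0, 0, 0, 0.3, 0, -0.05, 0, 0, 0, 0, 0, 0, 0, 0, 0, 0, 0, 0, 0, 0, 0]'

```text
time: 8.8
ee_pos: [0.5564, 0.2765, 0.0369]
eef_rot: [0.441, 0.553, -0.442, 0.552]
ft_force: [0.1, 0.1, 0.2]
width: 0.0218
```

```bash
python3 - <<'E'
from h import *
err(mat+.031*md+ez*.0205,down(mh))
E
```

```text
t 8.8 q [ 0.14  0.72 -0.92  1.63  0.62  1.11 -0.72] w 0.0218 F [0.1 0.1 0.2]
err tool mm [ 9.4  0.6 -2.7] rot deg [-0.1  0.   0.1]
```

arm_command --targets '[0, 0, 0, 0.2, 0, -0.05, 0, 0, 0, 0, 0.12, 0, 0, 0, 0, 0, 0, 0, 0, 0, 0]'

```text
time: 9.05
ee_pos: [0.5561, 0.2784, 0.0292]
eef_rot: [0.441, 0.553, -0.441, 0.552]
ft_force: [-0.5, 0.7, -0.1]
width: 0.0217
```

```bash
python3 - <<'E'
from h import *
err(mat+.031*md+ez*.0205,down(mh))
E
```

```text
t 9.05 q [ 0.13  0.73 -0.91  1.64  0.63  1.1  -0.73] w 0.0217 F [-0.5  0.7 -0.1]
err tool mm [ 1.7  0.4 -0.8] rot deg [-0.1 -0.   0. ]
```

arm_command --targets '[0, 0, 0, 0.06, 0, 0, 0, 0, 0, 0, 0, 0, 0, 0]'

```text
time: 9.22
ee_pos: [0.5564, 0.2786, 0.0297]
eef_rot: [0.441, 0.552, -0.442, 0.553]
ft_force: [0.5, -0.2, -1.0]
width: 0.0219
```

arm_command --targets '[0, 0, 0, 0.05, 0, 0, 0, 0, 0, 0, 0, 0, 0, 0]'

```text
time: 9.38
ee_pos: [0.557, 0.2789, 0.0293]
eef_rot: [0.442, 0.552, -0.441, 0.553]
ft_force: [-0.7, 0.1, -0.7]
width: 0.0216
```

arm_command --targets '[0, 0, 0, 0.12, 0, 0, 0, 0, 0, 0, 0.05, 0, 0, 0]'

```text
time: 9.55
ee_pos: [0.5573, 0.2792, 0.0281]
eef_rot: [0.442, 0.551, -0.441, 0.554]
ft_force: [-5.2, -4.3, 9.5]
width: 0.0216
```

```bash
python3 - <<'E'
from h import *
err(mat+.031*md+ez*.0205,down(mh))
im=snap('wrist','w7'); snap('top','tp7'); a=cv2.imread('pics/tp7.png'); cv2.imwrite('pics/tp7c.png',cv2.resize(a[100:260,90:250],None,fx=3.5,fy=3.5))
E
```

```text
t 9.55 q [ 0.13  0.73 -0.91  1.64  0.63  1.1  -0.74] w 0.0216 F [-5.2 -4.3  9.5]
err tool mm [ 0.6 -0.9 -0.2] rot deg [-0.2  0.1 -0.2]
```

View pics/w7.png

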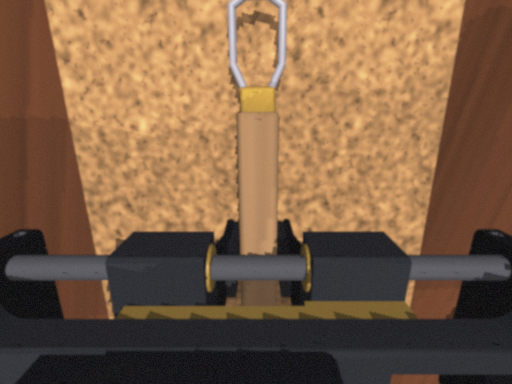

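arm_command --targets '[0, 0, 0, 0, 0, 0, 0.7, 0, 0, 0, 0, 0, 0, 0.7, 0, 0, 0, 0, 0, 0, 0.7, 0, 0, 0, 0, 0, 0, 0.7, 0, 0, 0, -0.4, 0, 0, 0.7, 0, 0, 0, -0.8, 0, 0, 0.7, 0, 0, 0, -0.9, 0, 0, 0.7, 0, 0, 0, -0.9, 0, 0, 0.7, 0, 0, 0, -0.4, 0, 0, 0.7, 0, 0, 0, 0, 0, 0, 0.7]'

```text
time: 10.48
ee_pos: [0.5564, 0.2792, 0.117]
eef_rot: [0.441, 0.552, -0.441, 0.553]
ft_force: [1.1, 0.7, 0.6]
width: 0.0607
```

```bash
python3 - <<'E'
from h import *
err(mat-.03*md+ez*.1,down(mh))
snap('wrist','w8'); snap('top','tp8'); a=cv2.imread('pics/tp8.png'); cv2.imwrite('pics/tp8c.png',cv2.resize(a[100:260,90:250],None,fx=3.5,fy=3.5))
print(wproj(np.array([mat+.1*md+ez*.022,mat+.045*md+ez*.022,mat-.045*md+ez*.022,mat-.1*md+ez*.013])))
w=np.array([-np.pi,0,0]); plan(mat-.03*md+ez*.1,down(mh+np.pi),26,.7,w); print(w)
E
```

```text
t 10.48 q [ 0.17  0.63 -0.98  1.58  0.55  1.23 -0.68] w 0.0607 F [1.1 0.7 0.6]
err tool mm [  9.9  -0.2 -61.1] rot deg [-0.1  0.1 -0.1]
[[258.82591494 268.94527008]
 [258.67661171 215.24236331]
 [258.38574672 110.62108339]
 [258.19696369  36.55441696]]
maxturn(.159) 0.154 max shift 0.095
-0.154, 0, 0, 0.012, 0.001, -0.095, 0.7,
-0.154, 0, 0, 0.012, 0.012, -0.094, 0.7,
-0.154, 0, 0, 0.012, 0.024, -0.092, 0.7,
-0.154, 0, 0, 0.012, 0.034, -0.088, 0.7,
-0.154, 0, 0, 0.012, 0.045, -0.083, 0.7,
-0.154, 0, 0, 0.012, 0.054, -0.077, 0.7,
-0.154, 0, 0, 0.012, 0.063, -0.07, 0.7,
-0.154, 0, 0, 0.012, 0.071, -0.062, 0.7,
-0.154, 0, 0, 0.012, 0.078, -0.053, 0.7,
-0.154, 0, 0, 0.012, 0.084, -0.043, 0.7,
-0.154, 0, 0, 0.012, 0.089, -0.033, 0.7,
-0.154, 0, 0, 0.012, 0.092, -0.022, 0.7,
-0.154, 0, 0, 0.012, 0.094, -0.011, 0.7,
-0.154, 0, 0, 0.012, 0.095, 0.001, 0.7,
-0.154, 0, 0, 0.012, 0.094, 0.012, 0.7,
-0.154, 0, 0, 0.012, 0.092, 0.024, 0.7,
-0.154, 0, 0, 0.012, 0.088, 0.034, 0.7,
-0.154, 0, 0, 0.012, 0.083, 0.045, 0.7,
-0.154, 0, 0, 0.012, 0.077, 0.054, 0.7,
-0.154, 0, 0, 0.012, 0.07, 0.063, 0.7,
-0.154, 0, 0, 0.012, 0.062, 0.071, 0.7,
-0.154, 0, 0, 0.012, 0.053, 0.078, 0.7,
-0.154, 0, 0, 0.012, 0.043, 0.084, 0.7,
-0.154, 0, 0, 0.012, 0.033, 0.089, 0.7,
-0.154, 0, 0, 0.012, 0.022, 0.092, 0.7,
-0.154, 0, 0, 0.012, 0.011, 0.094, 0.7,
[-3.14159265  0.          0.        ]
```

View pics/w8.png

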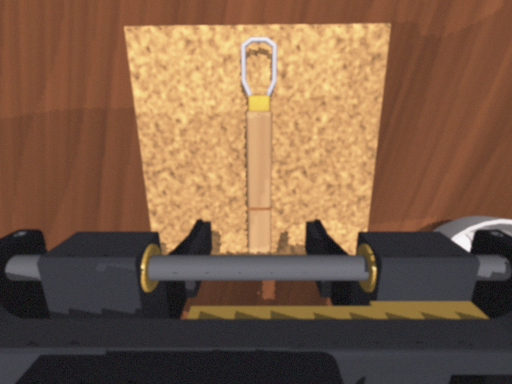

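View pics/tp8c.png

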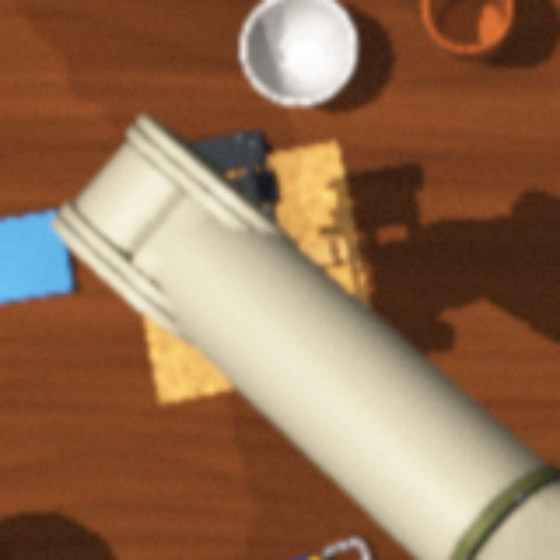

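arm_command --targets '[0.155, 0, 0, 0, 0, -0.1, 0.7, 0.155, 0, 0, 0, -0.01, -0.1, 0.7, 0.155, 0, 0, 0, -0.02, -0.1, 0.7, 0.155, 0, 0, 0, -0.03, -0.1, 0.7, 0.155, 0, 0, 0, -0.04, -0.1, 0.7, 0.155, 0, 0, 0, -0.05, -0.1, 0.7]'

```text
time: 11.08
ee_pos: [0.5507, 0.2904, 0.1047]
eef_rot: [-0.608, -0.352, 0.618, -0.353]
ft_force: [0.9, 0.0, -0.0]
width: 0.0607
```

```bash
python3 - <<'E'
from h import *
err(mat-.03*md+ez*.1,down(mh+np.pi))
E
```

```text
t 11.08 q [ 0.06  0.59 -0.83  1.58  0.46  1.19 -1.39] w 0.0607 F [ 0.9  0.  -0. ]
err tool mm [ -2.6 -31.1 -37.8] rot deg [137.    0.7  -0.7]
```

```bash
python3 - <<'E'
from h import *
plan(mat+ez*.07,down(mh),7,.7)
E
```

```text
maxturn(.159) 0.137 max shift 0.158
-0.137, 0.002, 0.002, 0.158, -0.06, -0.093, 0.7,
-0.137, 0.002, 0.002, 0.158, -0.05, -0.098, 0.7,
-0.137, 0.002, 0.002, 0.158, -0.039, -0.103, 0.7,
-0.137, 0.002, 0.002, 0.158, -0.028, -0.106, 0.7,
-0.137, 0.002, 0.002, 0.158, -0.017, -0.108, 0.7,
-0.137, 0.002, 0.002, 0.158, -0.006, -0.109, 0.7,
-0.137, 0.002, 0.002, 0.158, 0.006, -0.109, 0.7,
```

arm_command --targets '[-0.137, 0.002, 0.002, 0.16, -0.06, -0.09, 0.7, -0.137, 0.002, 0.002, 0.16, -0.05, -0.1, 0.7, -0.137, 0.002, 0.002, 0.16, -0.04, -0.1, 0.7, -0.137, 0.002, 0.002, 0.16, -0.03, -0.11, 0.7, -0.137, 0.002, 0.002, 0.16, -0.02, -0.11, 0.7, -0.137, 0.002, 0.002, 0.16, 0, -0.11, 0.7, -0.137, 0.002, 0.002, 0.16, 0, -0.11, 0.7, 0, 0, 0, 0, 0, 0, 0.7]'

```text
time: 11.75
ee_pos: [0.5437, 0.3071, 0.0618]
eef_rot: [0.43, 0.56, -0.439, 0.556]
ft_force: [0.9, -0.0, 0.0]
width: 0.0608
```

```bash
python3 - <<'E'
from h import *
err(mat+ez*.021,down(mh))
plan(mat+ez*.025,down(mh),5,.7)
E
```

```text
t 11.75 q [ 0.1   0.7  -0.95  1.6   0.6   1.17 -0.74] w 0.0608 F [ 0.9 -0.   0. ]
err tool mm [33.7  6.6 -1.1] rot deg [1.3 0.2 0.8]
maxturn(.159) 0.007 max shift 0.238
0.006, 0.001, 0.003, 0.238, 0.052, -0.008, 0.7,
0.006, 0.001, 0.003, 0.238, 0.052, -0.008, 0.7,
0.006, 0.001, 0.003, 0.238, 0.051, -0.008, 0.7,
0.006, 0.001, 0.003, 0.238, 0.05, -0.008, 0.7,
0.006, 0.001, 0.003, 0.238, 0.05, -0.008, 0.7,
```

arm_command --targets '[0.006, 0, 0.003, 0.3, 0.08, 0, 0.7, 0.006, 0, 0.003, 0.35, 0.08, 0, 0.7, 0.006, 0, 0.003, 0.3, 0.05, 0, 0.7, 0, 0, 0, 0.15, 0, 0, 0.7, 0, 0, 0, 0, 0, 0, 0.7]'

```text
time: 12.17
ee_pos: [0.5478, 0.3065, 0.0279]
eef_rot: [0.438, 0.552, -0.447, 0.551]
ft_force: [-0.3, -0.0, 1.0]
width: 0.0609
```

```bash
python3 - <<'E'
from h import *
err(mat+ez*.021,down(mh))
E
```

```text
t 12.17 q [ 0.08  0.74 -0.91  1.61  0.64  1.12 -0.78] w 0.0609 F [-0.3 -0.   1. ]
err tool mm [-0.1  2.3 -2.6] rot deg [-0.4  0.3  0.6]
```

arm_command --targets '[0, 0, 0, 0, 0, 0, 0, 0, 0, 0, 0, 0, 0, 0, 0, 0, 0, 0, 0, 0, 0, 0, 0, 0, 0, 0, 0, 0, 0, 0, 0, 0, 0, 0, 0, 0, 0, 0, 0, 0, 0, 0, 0, 0, 0, 0, 0, 0, 0, 0, 0, 0, 0, 0, 0, 0, 0, 0, 0, 0, 0, 0, 0]'

```text
time: 12.92
ee_pos: [0.5485, 0.3068, 0.0294]
eef_rot: [0.44, 0.551, -0.447, 0.551]
ft_force: [-0.5, 0.2, -0.6]
width: 0.022
```

arm_command --targets '[0, 0, 0, -0.4, 0, 0, 0, 0.05, 0, 0, -0.6, 0, 0, 0, 0.15, 0, 0, -0.4, 0, 0, 0, 0.155, 0, 0, 0, 0, 0, 0, 0.155, 0, 0, 0, 0, 0, 0, 0.155, 0, 0, 0, 0, 0, 0, 0.155, 0, 0, 0, 0, 0, 0, 0.155, 0, 0, 0, 0, 0, 0, 0.155, 0, 0, 0, 0, 0, 0, 0.155, 0, 0, 0, 0, 0, 0, 0.155, 0, 0, 0, 0, 0, 0]'

```text
time: 13.83
ee_pos: [0.5487, 0.3089, 0.0738]
eef_rot: [-0.67, -0.218, 0.675, -0.219]
ft_force: [-1.1, -0.6, -0.7]
width: 0.0216
```

```bash
python3 - <<'E'
from h import *
h2=mh-np.pi/2
err(mat+ez*.021,down(h2))
plan(mat+ez*.04,down(h2),4,0)
snap('wrist','w9')
E
```

```text
t 13.83 q [-0.04  0.6  -0.73  1.59  0.43  1.12 -1.82] w 0.0216 F [-1.1 -0.6 -0.7]
err tool mm [45.8 -0.  -1.2] rot deg [23.1  0.4 -0.1]
maxturn(.159) 0.128 max shift 0.268
0.128, 0.002, -0, 0.268, -0, -0.011, 0,
0.128, 0.002, -0, 0.268, -0.001, -0.01, 0,
0.128, 0.002, -0, 0.268, -0.002, -0.01, 0,
0.128, 0.002, -0, 0.268, -0.003, -0.009, 0,
```

View pics/w9.png

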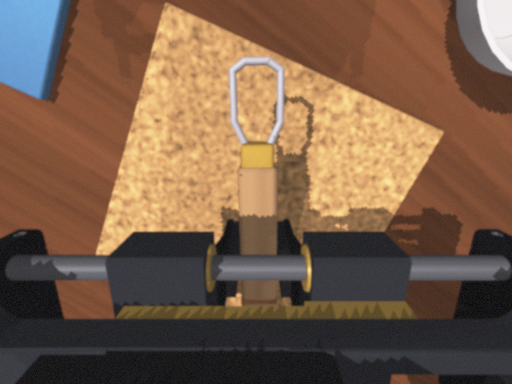

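arm_command --targets '[0.13, 0, 0, 0.2, 0, 0, 0, 0.13, 0, 0, 0.4, 0, 0, 0, 0.13, 0, 0, 0.4, 0, 0, 0, 0.11, 0, 0, 0.4, 0, 0, 0, 0, 0, 0, 0.2, 0, 0, 0, 0, 0, 0, 0, 0, 0, 0]'

```text
time: 14.38
ee_pos: [0.5491, 0.3109, 0.0371]
eef_rot: [-0.702, -0.08, 0.703, -0.08]
ft_force: [-0.2, -0.6, -0.5]
width: 0.0216
```

```bash
python3 - <<'E'
from h import *
h2=mh-np.pi/2
err(mat+ez*.021,down(h2))
E
```

```text
t 14.38 q [-0.11  0.62 -0.63  1.62  0.41  1.04 -2.21] w 0.0216 F [-0.2 -0.6 -0.5]
err tool mm [ 9.1  1.4 -0. ] rot deg [ 0.1  0.1 -0. ]
```

arm_command --targets '[0, 0, 0, 0.2, 0, 0, 0, 0, 0, 0, 0.1, 0, 0, 0, 0, 0, 0, 0, 0, 0, 0]'

```text
time: 14.63
ee_pos: [0.5494, 0.3114, 0.0304]
eef_rot: [-0.702, -0.084, 0.703, -0.084]
ft_force: [0.4, -0.3, -0.6]
width: 0.0219
```

arm_command --targets '[0, 0, 0, 0.1, 0, 0, 0, 0, 0, 0, 0.05, 0, 0, 0]'

```text
time: 14.8
ee_pos: [0.5499, 0.3117, 0.0288]
eef_rot: [0.702, 0.085, -0.702, 0.085]
ft_force: [-6.8, -4.5, 16.0]
width: 0.022
```

arm_command --targets '[0, 0, 0, -0.04, 0, 0, 0.6, 0, 0, 0, 0, 0, 0, 0.6, 0, 0, 0, 0, 0, 0, 0.6, 0, 0, 0, -0.4, 0, 0, 0.6, 0, 0, 0, -0.8, 0, 0, 0.6, 0, 0, 0, -0.9, 0, 0, 0.6, 0, 0, 0, -0.5, 0, 0, 0.6, 0, 0, 0, 0, 0, 0, 0.6]'

```text
time: 15.47
ee_pos: [0.5499, 0.3118, 0.0994]
eef_rot: [-0.702, -0.086, 0.702, -0.086]
ft_force: [1.0, 0.3, 0.7]
width: 0.0516
```

```bash
python3 - <<'E'
from h import *
h2=mh-np.pi/2; d2=np.array([np.cos(h2),np.sin(h2),0])
err(mat+ez*.1,down(h2))
snap('wrist','w10')
print(wproj(np.array([mat+.1*d2+ez*.022,mat-.045*d2+ez*.022,mat-.1*d2+ez*.013])))
plan(mat-.03*d2+ez*.07,down(h2+np.pi),26,.6,np.array([-np.pi,0,0]))
E
```

```text
t 15.47 q [-0.09  0.55 -0.67  1.57  0.36  1.14 -2.16] w 0.0516 F [1.  0.3 0.7]
err tool mm [-7.6  2.1  1. ] rot deg [1.1 0.  0. ]
[[258.40065524 309.51705723]
 [261.79476997 154.67171039]
 [263.23426368  79.98124819]]
maxturn(.159) 0.154 max shift 0.045
-0.154, 0, 0, 0.033, 0.004, -0.045, 0.6,
-0.154, 0, 0, 0.033, 0.009, -0.044, 0.6,
-0.154, 0, 0, 0.033, 0.015, -0.043, 0.6,
-0.154, 0, 0, 0.033, 0.02, -0.041, 0.6,
-0.154, 0, 0, 0.033, 0.024, -0.038, 0.6,
-0.154, 0, 0, 0.033, 0.029, -0.035, 0.6,
-0.154, 0, 0, 0.033, 0.033, -0.031, 0.6,
-0.154, 0, 0, 0.033, 0.036, -0.027, 0.6,
-0.154, 0, 0, 0.033, 0.039, -0.022, 0.6,
-0.154, 0, 0, 0.033, 0.042, -0.017, 0.6,
-0.154, 0, 0, 0.033, 0.043, -0.012, 0.6,
-0.154, 0, 0, 0.033, 0.045, -0.007, 0.6,
-0.154, 0, 0, 0.033, 0.045, -0.001, 0.6,
-0.154, 0, 0, 0.033, 0.045, 0.004, 0.6,
-0.154, 0, 0, 0.033, 0.044, 0.009, 0.6,
-0.154, 0, 0, 0.033, 0.043, 0.015, 0.6,
-0.154, 0, 0, 0.033, 0.041, 0.02, 0.6,
-0.154, 0, 0, 0.033, 0.038, 0.024, 0.6,
-0.154, 0, 0, 0.033, 0.035, 0.029, 0.6,
-0.154, 0, 0, 0.033, 0.031, 0.033, 0.6,
-0.154, 0, 0, 0.033, 0.027, 0.036, 0.6,
-0.154, 0, 0, 0.033, 0.022, 0.039, 0.6,
-0.154, 0, 0, 0.033, 0.017, 0.042, 0.6,
-0.154, 0, 0, 0.033, 0.012, 0.043, 0.6,
-0.154, 0, 0, 0.033, 0.007, 0.045, 0.6,
-0.154, 0, 0, 0.033, 0.001, 0.045, 0.6,
```

View pics/w10.png

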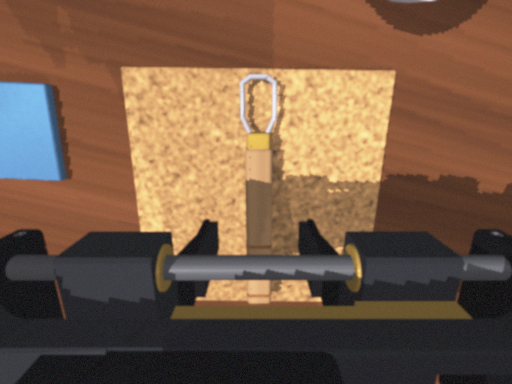

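```bash
python3 - <<'E'
from h import *
s,P,Rm=pose(); d2=Rm[:,2].copy(); d2[2]=0; d2/=np.linalg.norm(d2); y=Rm[:,1]
h2=np.arctan2(d2[1],d2[0]); c=mat-.0035*d2-.0022*y; c[2]=.004
np.save('tool.npy',[*c,h2]); print(c,np.degrees(h2))
E
```

```text
[0.55231798 0.3124612  0.004     ] -166.03664704124103
```

arm_command --targets '[-0.155, 0, 0, 0, 0, -0.05, 0.6, -0.155, 0, 0, 0, 0, -0.05, 0.6, -0.155, 0, 0, 0, 0, -0.05, 0.6, -0.155, 0, 0, 0, 0, -0.05, 0.6, -0.155, 0, 0, 0, 0.03, -0.05, 0.6, -0.155, 0, 0, 0, 0.04, -0.04, 0.6, -0.155, 0, 0, 0, 0.04, -0.04, 0.6, -0.155, 0, 0, 0, 0.05, -0.04, 0.6, -0.155, 0, 0, 0, 0.05, -0.03, 0.6, -0.155, 0, 0, 0, 0.05, -0.02, 0.6, -0.155, 0, 0, 0, 0.05, -0.01, 0.6, -0.155, 0, 0, 0, 0.05, 0, 0.6]'

```text
time: 16.52
ee_pos: [0.5615, 0.3123, 0.0849]
eef_rot: [0.451, 0.542, -0.46, 0.539]
ft_force: [-0.3, -0.1, 0.1]
width: 0.0522
```

```bash
cat >> h.py <<'E'
if os.path.exists('tool.npy'):
    _t=np.load('tool.npy'); tc=_t[:3]; th=_t[3]; td=np.array([np.cos(th),np.sin(th),0])
E
python3 - <<'E'
from h import *
err(tc-.03*td+ez*.07,down(th+np.pi))
E
```

```text
t 16.52 q [ 0.07  0.7  -0.93  1.53  0.58  1.22 -0.78] w 0.0522 F [-0.3 -0.1  0.1]
err tool mm [ 7.6 21.  -3.9] rot deg [-94.2  -0.4   0.7]
```

arm_command --targets '[-0.155, 0, 0, 0, 0.05, 0, 0.6, -0.155, 0, 0, 0, 0.05, 0, 0.6, -0.155, 0, 0, 0, 0.05, 0, 0.6, -0.155, 0, 0, 0, 0.05, 0, 0.6, -0.155, 0, 0, 0, 0.05, 0.03, 0.6, -0.155, 0, 0, 0, 0.05, 0.03, 0.6]'

```text
time: 17.02
ee_pos: [0.5667, 0.3128, 0.0766]
eef_rot: [0.22, 0.675, -0.231, 0.665]
ft_force: [0.1, 0.1, 1.0]
width: 0.0527
```

```bash
python3 - <<'E'
from h import *
err(tc-.03*td+ez*.07,down(th+np.pi))
plan(tc-.03*td+ez*.06,down(th+np.pi),8,.6)
E
```

```text
t 17.02 q [ 0.14  0.79 -1.05  1.51  0.69  1.27 -0.09] w 0.0527 F [0.1 0.1 1. ]
err tool mm [-0.7 14.3  7.6] rot deg [-51.2  -1.    0.8]
maxturn(.159) 0.142 max shift 0.078
-0.142, -0.003, 0.002, 0.047, 0.073, 0.038, 0.6,
-0.142, -0.003, 0.002, 0.047, 0.068, 0.046, 0.6,
-0.142, -0.003, 0.002, 0.047, 0.062, 0.053, 0.6,
-0.142, -0.003, 0.002, 0.047, 0.056, 0.06, 0.6,
-0.142, -0.003, 0.002, 0.047, 0.049, 0.065, 0.6,
-0.142, -0.003, 0.002, 0.048, 0.041, 0.07, 0.6,
-0.142, -0.003, 0.002, 0.048, 0.033, 0.074, 0.6,
-0.142, -0.003, 0.002, 0.048, 0.024, 0.078, 0.6,
```

Joint margins fine; continue.

arm_command --targets '[-0.142, -0.003, 0.002, 0, 0.07, 0.04, 0.6, -0.142, -0.003, 0.002, 0, 0.07, 0.05, 0.6, -0.142, -0.003, 0.002, 0, 0.06, 0.05, 0.6, -0.142, -0.003, 0.002, 0, 0.06, 0.06, 0.6, -0.142, -0.003, 0.002, 0.05, 0.05, 0.06, 0.6, -0.142, -0.003, 0.002, 0.05, 0.04, 0.07, 0.6, -0.142, -0.003, 0.002, 0.05, 0.03, 0.07, 0.6, -0.13, -0.003, 0.002, 0.05, 0.02, 0.07, 0.6, 0, 0, 0, 0, 0, 0, 0.6]'

```text
time: 17.77
ee_pos: [0.578, 0.318, 0.0588]
eef_rot: [-0.102, 0.703, 0.1, 0.696]
ft_force: [-0.1, 0.2, -0.3]
width: 0.0523
```

```bash
python3 - <<'E'
from h import *
err(tc-.03*td+ez*.021,down(th+np.pi))
overlay('w11',[tc+x*td+y*np.array([-td[1],td[0],0])+z*ez for x,y,z in [(-.045,.011,.022),(-.045,-.011,.022),(.1,.011,.022),(.1,-.011,.022),(-.1,0,.013)]],(150,0,362,300),2.5)
E
```

```text
t 17.77 q [ 0.18  0.91 -1.17  1.5   0.85  1.32  0.78] w 0.0523 F [-0.1  0.2 -0.3]
err tool mm [30.7  0.7  4.1] rot deg [ 2.5 -0.6  0.1]
```

View pics/w11.png

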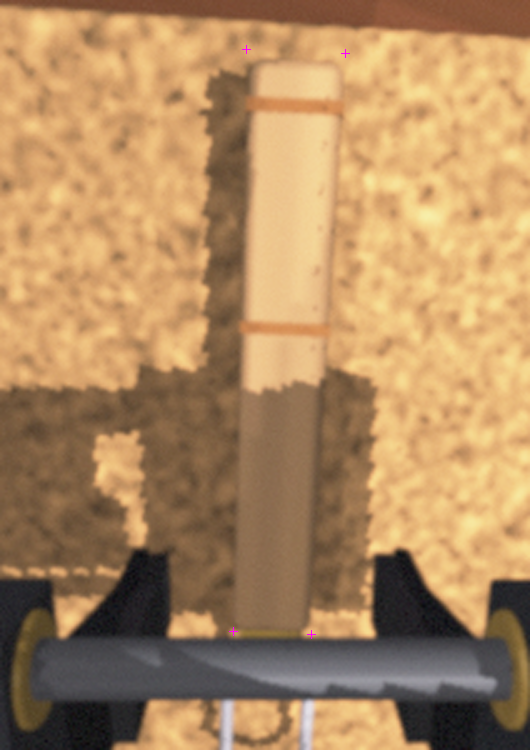

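arm_command --targets '[0.03, -0.006, 0, 0.2, 0.01, 0.08, 0.6, 0.03, -0.006, 0, 0.3, 0.01, 0.08, 0.6, 0, 0, 0, 0.3, 0, 0, 0.6, 0, 0, 0, 0.2, 0, 0, 0.6, 0, 0, 0, 0, 0, 0, 0.6]'

```text
time: 18.23
ee_pos: [0.58, 0.3193, 0.0303]
eef_rot: [-0.077, 0.704, 0.076, 0.702]
ft_force: [0.1, 0.7, 0.1]
width: 0.0525
```

```bash
python3 - <<'E'
from h import *
err(tc-.03*td+ez*.021,down(th+np.pi))
E
```

```text
t 18.23 q [ 0.17  0.94 -1.14  1.51  0.87  1.27  0.7 ] w 0.0525 F [0.1 0.7 0.1]
err tool mm [2.3 0.1 1.5] rot deg [-1.5 -0.2  0.1]
```

arm_command --targets '[-0.03, 0, 0, 0.08, 0, 0.04, 0.6, 0, 0, 0, 0, 0, 0, 0, 0, 0, 0, 0, 0, 0, 0, 0, 0, 0, 0, 0, 0, 0, 0, 0, 0, 0, 0, 0, 0, 0, 0, 0, 0, 0, 0, 0, 0, 0, 0, 0, 0, 0, 0, 0, 0, 0, 0, 0, 0, 0, 0, 0, 0, 0, 0, 0, 0, 0, 0, 0, 0, 0, 0, 0]'

```text
time: 19.07
ee_pos: [0.5812, 0.3198, 0.0291]
eef_rot: [-0.086, 0.703, 0.085, 0.701]
ft_force: [0.6, -0.2, -0.6]
width: 0.0217
```

```bash
python3 - <<'E'
from h import *
err(tc-.03*td+ez*.021,down(th+np.pi))
s,P,Rm=pose(); print('tip-h grasp above tool bottom', P[2]-.003-.004)
E
```

```text
t 19.07 q [ 0.17  0.94 -1.14  1.51  0.88  1.27  0.73] w 0.0217 F [ 0.6 -0.2 -0.6]
err tool mm [ 1.1 -0.2  0.2] rot deg [-0.1 -0.2  0.1]
tip-h grasp above tool bottom 0.02213242289331861
```

arm_command --targets '[0, 0, 0, -0.4, 0, 0, 0, 0, 0, 0, -0.8, 0, 0, 0, 0, 0, 0, -0.9, 0, 0, 0, 0, 0, 0, -0.9, 0, 0, 0, 0, 0, 0, -0.9, 0, 0, 0]'

```text
time: 19.48
ee_pos: [0.5792, 0.3183, 0.127]
eef_rot: [-0.087, 0.706, 0.084, 0.698]
ft_force: [-0.1, 1.1, 0.1]
width: 0.0217
```

```bash
python3 - <<'E'
from h import *
G=crad(.095,-.001,.16); print(G); err(G,RC)
plan(G,RC,24,0)
E
```

```text
[ 0.44187905 -0.08818059  0.22606406]
t 19.48 q [ 0.19  0.85 -1.22  1.44  0.79  1.41  0.77] w 0.0217 F [-0.1  1.1  0.1]
err tool mm [ -97.9 -360.4 -231.9] rot deg [ 95.  -22.7 -24.7]
maxturn(.159) 0.093 max shift 0.727
0.088, -0.021, -0.023, -0.163, -0.601, -0.387, 0,
0.088, -0.021, -0.023, -0.158, -0.629, -0.341, 0,
0.088, -0.021, -0.023, -0.152, -0.653, -0.294, 0,
0.088, -0.021, -0.023, -0.144, -0.675, -0.246, 0,
0.088, -0.021, -0.023, -0.136, -0.693, -0.197, 0,
0.088, -0.021, -0.023, -0.126, -0.707, -0.146, 0,
0.088, -0.021, -0.023, -0.115, -0.717, -0.095, 0,
0.088, -0.021, -0.023, -0.103, -0.724, -0.043, 0,
0.088, -0.021, -0.023, -0.09, -0.727, 0.009, 0,
0.088, -0.021, -0.023, -0.077, -0.726, 0.06, 0,
0.088, -0.021, -0.023, -0.062, -0.721, 0.111, 0,
0.088, -0.021, -0.023, -0.047, -0.713, 0.162, 0,
0.088, -0.021, -0.023, -0.031, -0.701, 0.211, 0,
0.088, -0.021, -0.023, -0.015, -0.685, 0.26, 0,
0.088, -0.021, -0.023, 0.002, -0.665, 0.306, 0,
0.088, -0.021, -0.023, 0.019, -0.643, 0.351, 0,
0.088, -0.021, -0.023, 0.036, -0.616, 0.394, 0,
0.088, -0.021, -0.023, 0.054, -0.587, 0.435, 0,
0.088, -0.021, -0.023, 0.072, -0.554, 0.474, 0,
0.088, -0.021, -0.023, 0.09, -0.519, 0.509, 0,
0.088, -0.021, -0.023, 0.107, -0.481, 0.542, 0,
0.088, -0.021, -0.023, 0.125, -0.44, 0.572, 0,
0.088, -0.021, -0.023, 0.142, -0.397, 0.599, 0,
0.088, -0.021, -0.023, 0.159, -0.352, 0.622, 0,
```

arm_command --targets '[0.088, -0.021, -0.023, -0.3, -0.6, -0.39, 0, 0.088, -0.021, -0.023, -0.25, -0.63, -0.34, 0, 0.088, -0.021, -0.023, -0.2, -0.65, -0.29, 0, 0.088, -0.021, -0.023, -0.18, -0.67, -0.25, 0, 0.088, -0.021, -0.023, -0.15, -0.69, -0.2, 0, 0.088, -0.021, -0.023, -0.13, -0.71, -0.15, 0, 0.088, -0.021, -0.023, -0.12, -0.72, -0.1, 0, 0.088, -0.021, -0.023, -0.1, -0.72, -0.04, 0, 0.088, -0.021, -0.023, -0.09, -0.73, 0, 0, 0.088, -0.021, -0.023, -0.08, -0.73, 0.06, 0, 0.088, -0.021, -0.023, -0.06, -0.72, 0.11, 0, 0.088, -0.021, -0.023, -0.05, -0.71, 0.16, 0]'

```text
time: 20.48
ee_pos: [0.5023, 0.1163, 0.2011]
eef_rot: [0.147, 0.586, -0.282, 0.745]
ft_force: [0.2, -0.1, -0.9]
width: 0.0215
```

```bash
python3 - <<'E'
from h import *
G=crad(.085,-.001,.16); err(G,RC)
plan(G,RC,12,0)
E
```

```text
t 20.48 q [ 0.62  0.3  -1.27  1.83  0.61  1.3   0.11] w 0.0215 F [ 0.2 -0.1 -0.9]
err tool mm [  17.3 -194.    64.3] rot deg [ 45.4 -10.8 -12.6]
maxturn(.159) 0.089 max shift 0.647
0.084, -0.02, -0.023, 0.058, -0.647, 0.214, 0,
0.084, -0.02, -0.023, 0.073, -0.63, 0.255, 0,
0.084, -0.02, -0.023, 0.089, -0.61, 0.295, 0,
0.084, -0.02, -0.023, 0.105, -0.588, 0.333, 0,
0.084, -0.02, -0.023, 0.121, -0.562, 0.37, 0,
0.084, -0.02, -0.023, 0.137, -0.535, 0.404, 0,
0.084, -0.02, -0.023, 0.153, -0.504, 0.436, 0,
0.084, -0.02, -0.023, 0.169, -0.471, 0.466, 0,
0.084, -0.02, -0.023, 0.185, -0.436, 0.493, 0,
0.084, -0.02, -0.023, 0.2, -0.4, 0.517, 0,
0.084, -0.02, -0.023, 0.215, -0.361, 0.539, 0,
0.084, -0.02, -0.023, 0.23, -0.32, 0.558, 0,
```

arm_command --targets '[0.084, -0.02, -0.023, 0.06, -0.65, 0.21, 0, 0.084, -0.02, -0.023, 0.07, -0.63, 0.25, 0, 0.084, -0.02, -0.023, 0.09, -0.61, 0.3, 0, 0.084, -0.02, -0.023, 0.1, -0.59, 0.33, 0, 0.084, -0.02, -0.023, 0.12, -0.56, 0.37, 0, 0.084, -0.02, -0.023, 0.14, -0.53, 0.4, 0, 0.084, -0.02, -0.023, 0.15, -0.5, 0.43, 0, 0.084, -0.02, -0.023, 0.17, -0.47, 0.45, 0, 0.084, -0.02, -0.023, 0.18, -0.4, 0.45, 0, 0.084, -0.02, -0.023, 0.2, -0.3, 0.4, 0, 0.084, -0.02, -0.023, 0.1, -0.2, 0.2, 0, 0, 0, 0, 0, 0, 0, 0]'

```text
time: 21.48
ee_pos: [0.44, -0.0506, 0.2277]
eef_rot: [0.324, 0.376, -0.566, 0.658]
ft_force: [-0.4, 1.2, -0.8]
width: 0.0219
```

```bash
python3 - <<'E'
from h import *
G=crad(.1,-.001,.085); err(G,RC)
plan(G,RC,6,0)
snap('wrist','w12');snap('scene','s12')
E
```

```text
t 21.48 q [ 0.83 -0.   -1.17  1.98  0.54  1.31 -0.37] w 0.0219 F [-0.4  1.2 -0.8]
err tool mm [92.4 -5.1 36. ] rot deg [ 1.6  0.4 -1. ]
maxturn(.159) 0.007 max shift 0.616
0.006, 0.002, -0.004, 0.616, -0.034, 0.24, 0,
0.006, 0.002, -0.004, 0.616, -0.031, 0.241, 0,
0.006, 0.002, -0.004, 0.615, -0.028, 0.242, 0,
0.006, 0.002, -0.004, 0.615, -0.026, 0.242, 0,
0.006, 0.002, -0.004, 0.615, -0.023, 0.243, 0,
0.006, 0.002, -0.004, 0.615, -0.02, 0.244, 0,
```

View pics/w12.png

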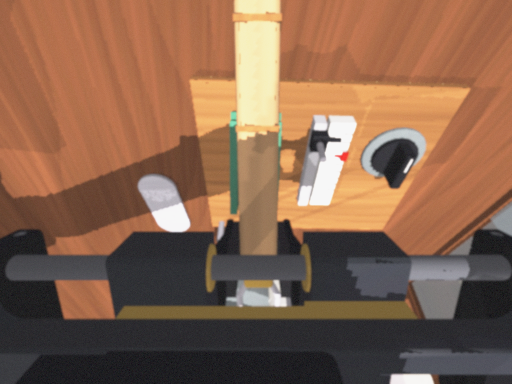

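View pics/s12.png

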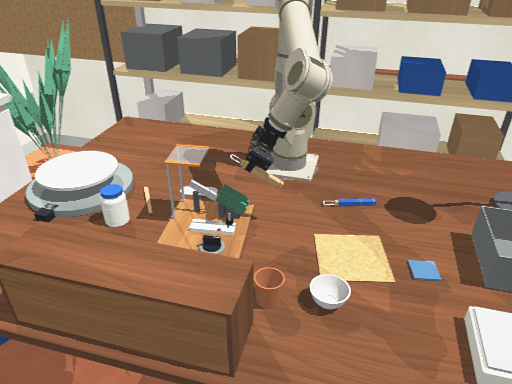

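arm_command --targets '[0.01, 0.003, -0.006, 0.55, -0.05, 0.24, 0, 0.01, 0.003, -0.006, 0.6, -0.05, 0.24, 0, 0.01, 0.003, -0.006, 0.6, -0.04, 0.24, 0, 0, 0, 0, 0.6, -0.03, 0.24, 0, 0, 0, 0, 0.6, -0.03, 0.24, 0, 0, 0, 0, 0.3, 0, 0.1, 0, 0, 0, 0, 0, 0, 0, 0]'

```text
time: 22.17
ee_pos: [0.4452, -0.1245, 0.1661]
eef_rot: [0.33, 0.38, -0.57, 0.649]
ft_force: [-0.8, -0.1, 0.1]
width: 0.0216
```

```bash
python3 - <<'E'
from h import *
G=crad(.134,-.001,.07); err(G,RC)
plan(G,RC,5,0)
snap('wrist','w13')
E
```

```text
t 22.17 q [ 0.88  0.1  -1.1   2.06  0.67  1.18 -0.39] w 0.0216 F [-0.8 -0.1  0.1]
err tool mm [16.6  0.2 37.6] rot deg [ 1.  -0.4 -0.2]
maxturn(.159) 0.005 max shift 0.3
0.004, -0.002, -0.001, 0.133, 0.002, 0.3, 0,
0.004, -0.002, -0.001, 0.133, 0.003, 0.3, 0,
0.004, -0.002, -0.001, 0.134, 0.004, 0.3, 0,
0.004, -0.002, -0.001, 0.134, 0.005, 0.3, 0,
0.004, -0.002, -0.001, 0.134, 0.006, 0.3, 0,
```

View pics/w13.png

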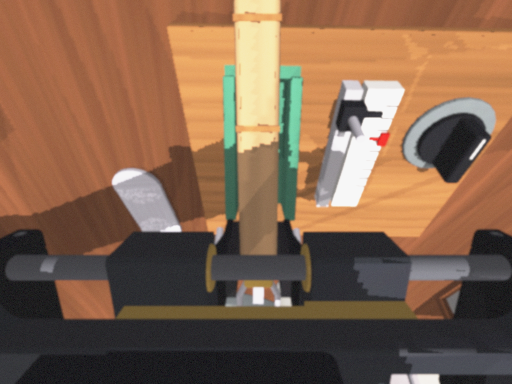

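```bash
python3 - <<'E'
from h import *
pts=[crad(x,y,.04) for x in (0,.05,.1) for y in (-.026,-.018,.018,.026)]
overlay('w14',pts,(200,40,320,240),4)
print(wproj(np.array(pts)))
E
```

```text
[[221.56256768  80.6953721 ]
 [233.80216807  80.92743626]
 [288.75985123  81.96943994]
 [300.94595703  82.20048983]
 [222.9807001  156.66633386]
 [234.33242674 156.85349022]
 [285.31151072 157.69398436]
 [296.61720998 157.88038186]
 [224.20704189 222.36285412]
 [234.79099706 222.51471532]
 [282.3286469  223.19679723]
 [292.87258091 223.3480842 ]]
```

View pics/w14.png

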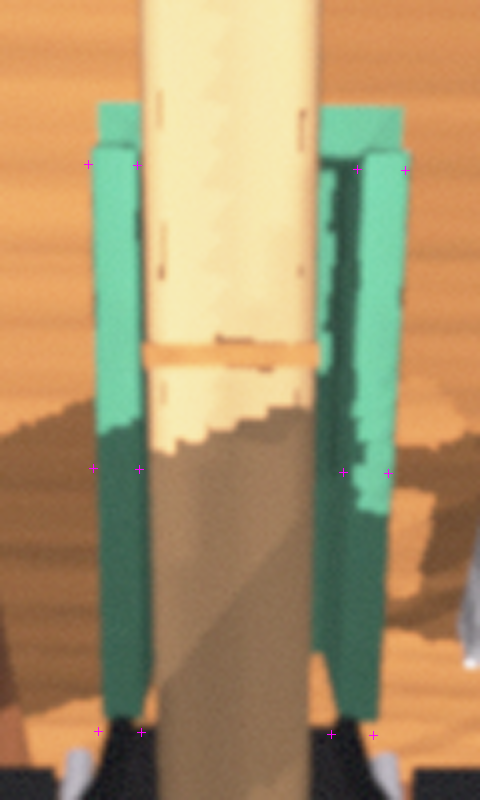

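arm_command --targets '[0.01, -0.004, -0.001, 0.1, 0.01, 0.35, 0, 0.01, -0.004, -0.001, 0.2, 0.02, 0.35, 0, 0, 0, 0, 0.25, 0.02, 0.35, 0, 0, 0, 0, 0.25, 0.02, 0.3, 0, 0, 0, 0, 0.1, 0, 0, 0, 0, 0, 0, 0, 0, 0, 0]'

```text
time: 22.77
ee_pos: [0.4551, -0.1659, 0.1667]
eef_rot: [0.333, 0.371, -0.573, 0.65]
ft_force: [-0.3, -0.2, -0.0]
width: 0.0217
```

```bash
python3 - <<'E'
from h import *
G=crad(.134,.0005,.022); err(G,RC)
E
```

```text
t 22.77 q [ 0.93  0.12 -1.05  2.05  0.71  1.14 -0.35] w 0.0217 F [-0.3 -0.2 -0. ]
err tool mm [44.2 -3.1  0.4] rot deg [ 0.   0.1 -0.5]
```

arm_command --targets '[0, 0, -0.005, 0, -0.1, 0, 0, 0, 0, -0.005, 0.2, -0.04, 0, 0, 0, 0, 0, 0.3, 0, 0, 0, 0, 0, 0, 0.2, 0, 0, 0, 0, 0, 0, 0, 0, 0, 0]'

```text
time: 23.18
ee_pos: [0.4523, -0.1754, 0.1499]
eef_rot: [0.332, 0.373, -0.576, 0.647]
ft_force: [-0.0, 1.2, -0.3]
width: 0.0218
```

```bash
python3 - <<'E'
from h import *
G=crad(.134,.0005,.022); err(G,RC); snap('wrist','w15')
E
```

```text
t 23.18 q [ 0.92  0.16 -1.04  2.06  0.75  1.13 -0.37] w 0.0218 F [-0.   1.2 -0.3]
err tool mm [25.1  1.2  0.9] rot deg [ 0.1  0.1 -0. ]
```

View pics/w15.png

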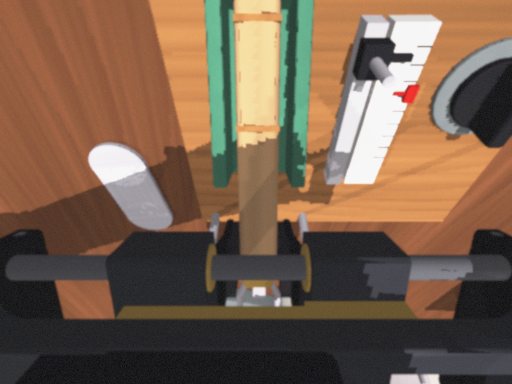

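Centred in the slot (walls 207–311, handle at 258). Continue down.

arm_command --targets '[0, 0, 0, 0.25, 0.02, 0, 0, 0, 0, 0, 0.3, 0.02, 0, 0, 0, 0, 0, 0.2, 0, 0, 0, 0, 0, 0, 0, 0, 0, 0]'

```text
time: 23.57
ee_pos: [0.455, -0.1849, 0.1322]
eef_rot: [0.332, 0.373, -0.576, 0.648]
ft_force: [0.3, 0.6, -1.5]
width: 0.0217
```

```bash
python3 - <<'E'
from h import *
G=crad(.134,.0005,.022); err(G,RC)
E
```

```text
t 23.57 q [ 0.91  0.2  -1.02  2.07  0.8   1.11 -0.41] w 0.0217 F [ 0.3  0.6 -1.5]
err tool mm [ 5.  -0.3  1.4] rot deg [ 0.1  0.1 -0.1]
```

arm_command --targets '[0, 0, 0, 0.14, 0, 0, 0, 0, 0, 0, 0.06, 0, 0, 0]'

```text
time: 23.73
ee_pos: [0.4555, -0.1869, 0.1284]
eef_rot: [0.331, 0.373, -0.576, 0.648]
ft_force: [-16.3, 13.7, 30.4]
width: 0.0216
```

arm_command --targets '[0, 0, 0, 0.08, 0, 0, 0, 0, 0, 0, 0, 0, 0, 0]'

```text
time: 23.9
ee_pos: [0.4558, -0.1867, 0.1286]
eef_rot: [0.33, 0.373, -0.576, 0.648]
ft_force: [-0.1, -0.6, -0.6]
width: 0.0221
```

```bash
python3 - <<'E'
from h import *
G=crad(.134,.0005,.022); err(G,RC)
E
```

```text
t 23.9 q [ 0.91  0.21 -1.01  2.07  0.82  1.11 -0.42] w 0.0221 F [-0.1 -0.6 -0.6]
err tool mm [ 0.9 -0.9  1.6] rot deg [0.2 0.3 0. ]
```

arm_command --targets '[0, 0, 0, 0, 0, -0.08, 0, 0, 0, 0, 0, 0, -0.04, 0]'

```text
time: 24.07
ee_pos: [0.4558, -0.1839, 0.1273]
eef_rot: [0.33, 0.372, -0.576, 0.649]
ft_force: [1.2, -0.0, -0.9]
width: 0.0219
```

arm_command --targets '[0, 0, 0, 0, 0, -0.08, 0, 0, 0, 0, 0, 0, -0.04, 0]'

```text
time: 24.23
ee_pos: [0.4554, -0.1814, 0.1254]
eef_rot: [0.33, 0.372, -0.576, 0.649]
ft_force: [0.5, -5.2, 2.1]
width: 0.022
```

```bash
python3 - <<'E'
from h import *
G=crad(.134,.0005,.022); err(G,RC)
E
```

```text
t 24.23 q [ 0.89  0.22 -1.02  2.08  0.82  1.11 -0.44] w 0.022 F [ 0.5 -5.2  2.1]
err tool mm [ 0.8 -1.2  7.8] rot deg [ 0.2  0.3 -0. ]
```

arm_command --targets '[0, 0, 0, 0, 0, -0.06, 0, 0, 0, 0, 0, 0, 0, 0]'

```text
time: 24.4
ee_pos: [0.4554, -0.1816, 0.1252]
eef_rot: [0.329, 0.371, -0.577, 0.649]
ft_force: [-0.9, 1.5, 0.2]
width: 0.0217
```

```bash
python3 - <<'E'
from h import *
G=crad(.134,.0005,.022); err(G,RC)
im=camera('wrist')[:,:,::-1]; cv2.imwrite('pics/w16.png',cv2.resize(im[0:260,180:340],None,fx=2.3,fy=2.3))
im=camera('scene')[:,:,::-1]; cv2.imwrite('pics/s16.png',cv2.resize(im[140:260,150:270],None,fx=5,fy=5,interpolation=cv2.INTER_CUBIC))
E
```

```text
t 24.4 q [ 0.89  0.22 -1.01  2.08  0.83  1.11 -0.44] w 0.0217 F [-0.9  1.5  0.2]
err tool mm [ 0.5 -1.1  7.7] rot deg [ 0.1  0.5 -0. ]
```

View pics/w16.png

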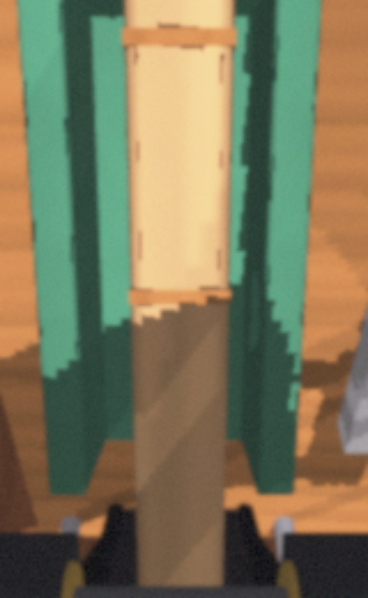

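View pics/s16.png

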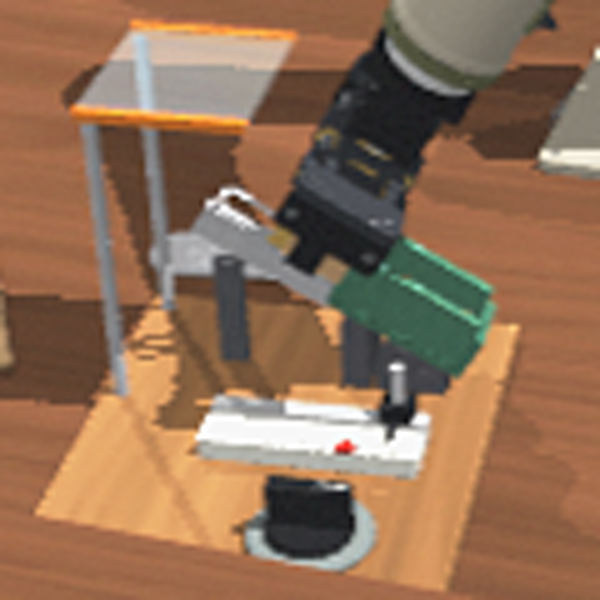

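arm_command --targets '[0, 0, 0, 0, 0, 0, 0.6, 0, 0, 0, 0, 0, 0, 0.6, 0, 0, 0, 0, 0, 0, 0.6, 0, 0, 0, 0, 0, 0, 0.6, 0, 0, 0, -0.4, 0, 0, 0.6, 0, 0, 0, -0.7, 0, 0, 0.6, 0, 0, 0, -0.9, 0, 0, 0.6, 0, 0, 0, -0.9, 0, -0.2, 0.6, 0, 0, 0, -0.9, 0, -0.3, 0.6, 0, 0, 0, -0.5, 0, -0.2, 0.6, 0, 0, 0, 0, 0, 0, 0.6]'

```text
time: 25.42
ee_pos: [0.4458, -0.1059, 0.2135]
eef_rot: [0.33, 0.374, -0.576, 0.648]
ft_force: [1.1, 0.8, -0.5]
width: 0.0523
```

```bash
python3 - <<'E'
from h import *
G=crad(.134,.0005,.022); err(G,RC)
pts=[crad(x,y+.001,.04) for x in (0,.1) for y in (-.026,.026)]+[crad(0,0.001,.022),crad(.145,.001,.022),crad(.2,.001,.013)]
overlay('w17',pts,(130,0,390,250),3)
print(wproj(np.array(pts)))
E
```

```text
t 25.42 q [ 0.89  0.03 -1.12  2.    0.58  1.26 -0.33] w 0.0523 F [ 1.1  0.8 -0.5]
err tool mm [115.2  -0.4  29.2] rot deg [0.3 0.2 0. ]
[[226.78886867  73.74611705]
 [291.28342194  74.02203696]
 [229.94517823 192.10585121]
 [286.94481012 192.39934147]
 [259.0274673   76.25950644]
 [258.26528271 228.98233239]
 [258.06060258 270.78120773]]
```

View pics/w17.png

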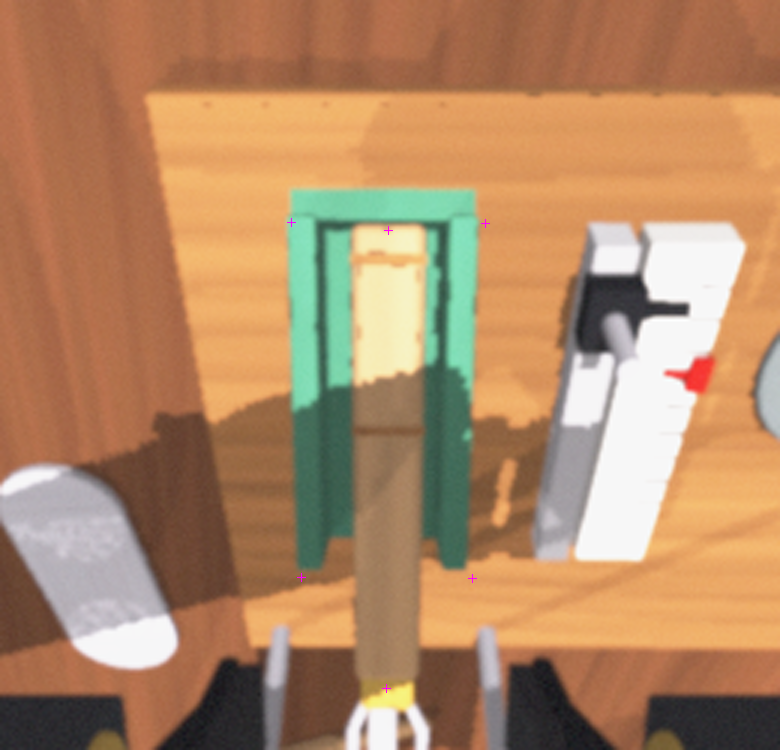

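```bash
python3 - <<'E'
from h import *
G=rest(-.022,.191,.17); Rd=np.c_[-ez,ry,rx]; err(G,Rd)
plan(G,Rd,11,.6)
E
```

```text
t 25.47 q [ 0.89  0.03 -1.12  2.    0.58  1.25 -0.33] w 0.0522 F [ 0.7  0.2 -0.3]
err tool mm [ 55.  190.4  16.8] rot deg [ 0.2 30.2  0.2]
maxturn(.159) 0.061 max shift 0.692
0, 0.061, 0, 0.2, 0.692, 0.061, 0.6,
0, 0.061, 0, 0.197, 0.692, 0.071, 0.6,
0, 0.061, 0, 0.194, 0.692, 0.08, 0.6,
0, 0.061, 0, 0.19, 0.692, 0.089, 0.6,
0, 0.061, 0, 0.185, 0.692, 0.097, 0.6,
0, 0.061, 0, 0.181, 0.692, 0.106, 0.6,
0, 0.061, 0, 0.176, 0.692, 0.114, 0.6,
0, 0.061, 0, 0.17, 0.692, 0.122, 0.6,
0, 0.061, 0, 0.164, 0.692, 0.13, 0.6,
0, 0.061, 0, 0.158, 0.692, 0.137, 0.6,
0, 0.061, 0, 0.151, 0.692, 0.145, 0.6,
```

arm_command --targets '[0, 0.061, 0, 0, 0.6, 0, 0.6, 0, 0.061, 0, 0.1, 0.7, 0.07, 0.6, 0, 0.061, 0, 0.15, 0.7, 0.08, 0.6, 0, 0.061, 0, 0.2, 0.7, 0.09, 0.6, 0, 0.061, 0, 0.2, 0.7, 0.1, 0.6, 0, 0.061, 0, 0.2, 0.7, 0.1, 0.6, 0, 0.061, 0, 0.2, 0.7, 0.11, 0.6, 0, 0.061, 0, 0.2, 0.7, 0.12, 0.6, 0, 0.061, 0, 0.2, 0.7, 0.13, 0.6, 0, 0.061, 0, 0.2, 0.7, 0.13, 0.6, 0, 0.05, 0, 0.1, 0.5, 0.1, 0.6, 0, 0, 0, 0, 0, 0, 0.6]'

```text
time: 26.47
ee_pos: [0.6352, -0.1361, 0.1536]
eef_rot: [0.468, 0.535, -0.477, 0.517]
ft_force: [-0.5, -0.7, -0.9]
width: 0.0521
```

```bash
python3 - <<'E'
from h import *
G=rest(-.022,.191,.12); Rd=np.c_[-ez,ry,rx]; err(G,Rd)
pts=[rest(-.02+a,.19+b,.056) for a,b in((0,0),(-.0285,.007),(-.0285,-.007),(.0285,.007),(.0285,-.007))]
overlay('w18',pts,(0,0,512,250),1.5)
im=cv2.imread('pics/w18.png')
plan(G,Rd,4,.6)
E
```

```text
t 26.47 q [ 0.81  0.67 -0.99  1.44  0.55  1.36 -0.1 ] w 0.0521 F [-0.5 -0.7 -0.9]
err tool mm [30.6  6.2 -8.9] rot deg [-0.5 -0.6  1.4]
maxturn(.159) 0.009 max shift 0.305
-0.003, -0.003, 0.008, 0.304, 0.073, -0.082, 0.6,
-0.003, -0.003, 0.008, 0.305, 0.071, -0.083, 0.6,
-0.003, -0.003, 0.008, 0.305, 0.069, -0.083, 0.6,
-0.003, -0.003, 0.008, 0.305, 0.067, -0.084, 0.6,
```

View pics/w18.png

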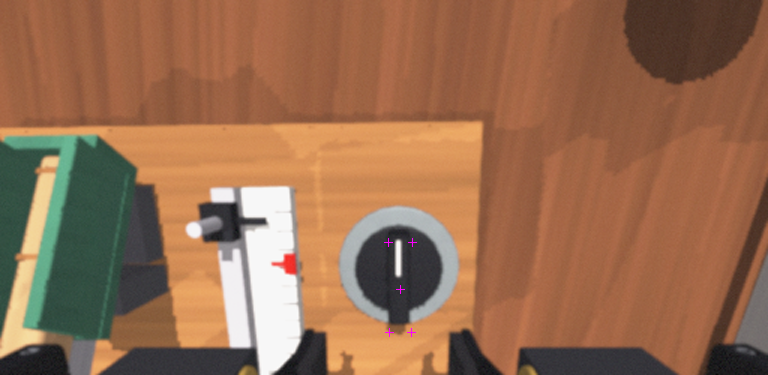

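```bash
cat >> h.py <<'E'
def wplane(px,z):
    s,P,Rm=pose(); c=calibration('wrist'); M=c['tool_from_camera']
    px=np.atleast_2d(px).astype(float); d=np.c_[px,np.ones(len(px))]@np.linalg.inv(c['camera_matrix']).T@M[:3,:3].T@Rm.T
    o=P+Rm@M[:3,3]; return o+d*((z-o[2])/d[:,2])[:,None]
def rl(X): d=X-np.array([p[0],p[1],0]); return np.c_[d@rx,d@ry]*1000
E
python3 - <<'E'
from h import *
im=cv2.imread('pics/w18_raw.png'); cv2.imwrite('pics/w18z.png',cv2.resize(im[170:390,180:320],None,fx=4,fy=4,interpolation=cv2.INTER_CUBIC)[:800,:])
for z in (.025,.03,.035): 
  q=rl(wplane(np.array([(265,221),(273,264)])/1.5,z)); print(z,q, q[1]-q[0])
E
```

```text
0.025 [[-57.08363222 101.37908838]
 [-28.05288495 104.15476438]] [29.03074727  2.775676  ]
0.03 [[-57.71530729 103.01723501]
 [-29.22412112 105.74132271]] [28.49118617  2.7240877 ]
0.035 [[-58.34698235 104.65538164]
 [-30.39535729 107.32788105]] [27.95162507  2.6724994 ]
```

View pics/w18z.png

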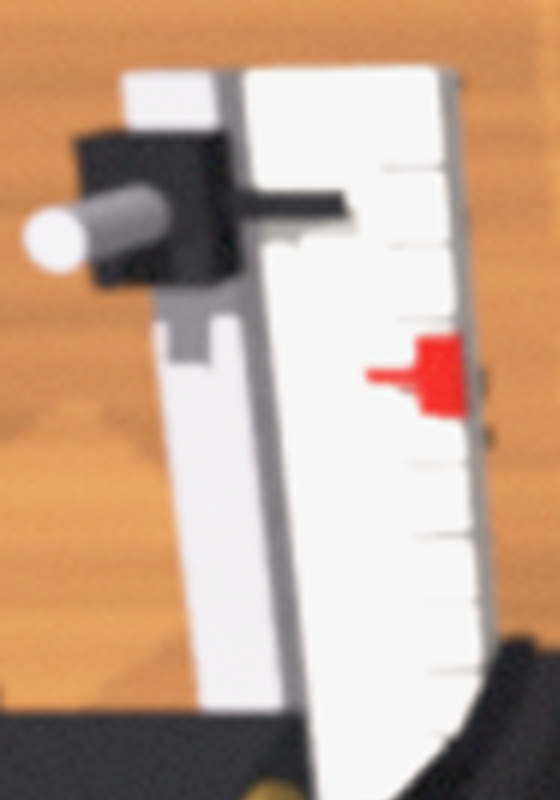

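```bash
python3 - <<'E'
from h import *
Rd=np.c_[-ez,ry,rx]; plan(rest(-.022,.19,.055),Rd,6,.6)
E
```

```text
maxturn(.159) 0.007 max shift 0.637
-0.002, -0.002, 0.006, 0.636, 0.053, -0.051, 0.6,
-0.002, -0.002, 0.006, 0.636, 0.05, -0.052, 0.6,
-0.002, -0.002, 0.006, 0.637, 0.048, -0.053, 0.6,
-0.002, -0.002, 0.006, 0.637, 0.045, -0.054, 0.6,
-0.002, -0.002, 0.006, 0.637, 0.042, -0.054, 0.6,
-0.002, -0.002, 0.006, 0.637, 0.04, -0.055, 0.6,
```

arm_command --targets '[-0.003, -0.003, 0.01, 0.4, 0.08, -0.08, 0.6, -0.003, -0.003, 0.01, 0.6, 0.08, -0.08, 0.6, -0.003, -0.003, 0.01, 0.6, 0.05, -0.06, 0.6, 0, 0, 0, 0.6, 0.04, -0.05, 0.6, 0, 0, 0, 0.5, 0, -0.04, 0.6, 0, 0, 0, 0.3, 0, 0, 0.6, 0, 0, 0, 0, 0, 0, 0.6]'

```text
time: 27.1
ee_pos: [0.6336, -0.1268, 0.0701]
eef_rot: [0.467, 0.529, -0.473, 0.527]
ft_force: [0.4, 0.5, 0.3]
width: 0.0523
```

```bash
python3 - <<'E'
from h import *
Rd=np.c_[-ez,ry,rx]; err(rest(-.022,.19,.049),Rd)
E
```

```text
t 27.1 q [ 0.79  0.73 -0.95  1.54  0.63  1.21 -0.16] w 0.0523 F [0.4 0.5 0.3]
err tool mm [18.   5.1  0.1] rot deg [0.  0.2 0.5]
```

arm_command --targets '[0, 0, 0.005, 0.2, 0.12, 0, 0.6, 0, 0, 0.005, 0.3, 0.08, 0, 0.6, 0, 0, 0, 0.2, 0, 0, 0.6, 0, 0, 0, 0, 0, 0, 0.6]'

```text
time: 27.43
ee_pos: [0.6396, -0.1265, 0.052]
eef_rot: [0.469, 0.527, -0.471, 0.53]
ft_force: [0.4, 0.3, -0.2]
width: 0.0522
```

```bash
python3 - <<'E'
from h import *
Rd=np.c_[-ez,ry,rx]; err(rest(-.022,.19,.049),Rd); snap('wrist','w19')
E
```

```text
t 27.43 q [ 0.78  0.76 -0.93  1.54  0.65  1.17 -0.17] w 0.0522 F [ 0.4  0.3 -0.2]
err tool mm [-0.  -1.  -0.2] rot deg [ 0.   0.2 -0.1]
```

View pics/w19.png

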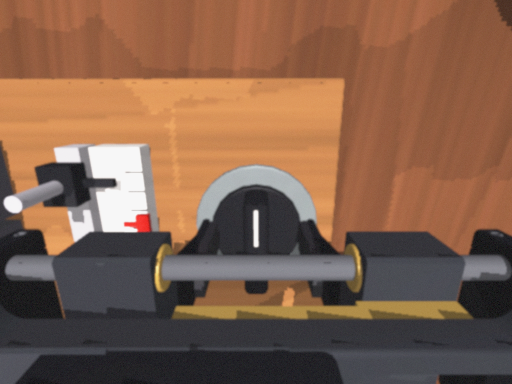

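arm_command --targets '[0, 0, 0, 0, 0, 0, 0, 0, 0, 0, 0, 0, 0, 0, 0, 0, 0, 0, 0, 0, 0, 0, 0, 0, 0, 0, 0, 0, 0, 0, 0, 0, 0, 0, 0, 0, 0, 0, 0, 0, 0, 0, 0, 0, 0, 0, 0, 0, 0, 0, 0, 0, 0, 0, 0, 0, 0, 0, 0, 0, 0, 0, 0]' --newtons 15

```text
time: 28.23
ee_pos: [0.6385, -0.1269, 0.0542]
eef_rot: [0.468, 0.527, -0.472, 0.529]
ft_force: [2.0, 0.2, -2.5]
width: 0.0142
```

```bash
python3 - <<'E'
from h import *
Rd=np.c_[-ez,ry,rx]; err(rest(-.022,.19,.049),Rd)
E
```

```text
t 28.23 q [ 0.78  0.75 -0.94  1.54  0.65  1.18 -0.17] w 0.0142 F [ 2.   0.2 -2.5]
err tool mm [ 2.2  0.2 -0.5] rot deg [-0.   0.3  0.1]
```

arm_command --targets '[0.1, 0, 0, 0.04, 0, 0, 0, 0.15, 0, 0, 0, 0, 0, 0, 0.15, 0, 0, 0, 0, 0, 0, 0.15, 0, 0, 0, 0, 0, 0, 0.15, 0, 0, 0, 0, 0, 0, 0.15, 0, 0, 0, 0, 0, 0, 0.15, 0, 0, 0, 0, 0, 0, 0.15, 0, 0, 0, 0, 0, 0, 0.15, 0, 0, 0, 0, 0, 0, 0.1, 0, 0, 0, 0, 0, 0]'

```text
time: 29.07
ee_pos: [0.6368, -0.1261, 0.0542]
eef_rot: [-0.679, -0.187, 0.684, -0.189]
ft_force: [-0.9, 0.2, 0.2]
width: 0.0135
```

```bash
python3 - <<'E'
from h import *
Rd=np.c_[-ez,ry,rx]; err(rest(-.022,.19,.049),Rd)
im=camera('wrist')[:,:,::-1]; cv2.imwrite('pics/w20.png',im)
im=camera('scene')[:,:,::-1]; cv2.imwrite('pics/s20.png',cv2.resize(im[140:260,150:270],None,fx=5,fy=5,interpolation=cv2.INTER_CUBIC))
im=camera('top')[:,:,::-1]; cv2.imwrite('pics/t20.png',cv2.resize(im[125:245,250:385],None,fx=5,fy=5,interpolation=cv2.INTER_CUBIC))
E
```

```text
t 29.07 q [ 0.65  0.67 -0.73  1.55  0.48  1.12 -1.22] w 0.0135 F [-0.9  0.2  0.2]
err tool mm [ 2.2  1.3 -1.4] rot deg [-65.8   0.4   0.1]
```

View pics/s20.png

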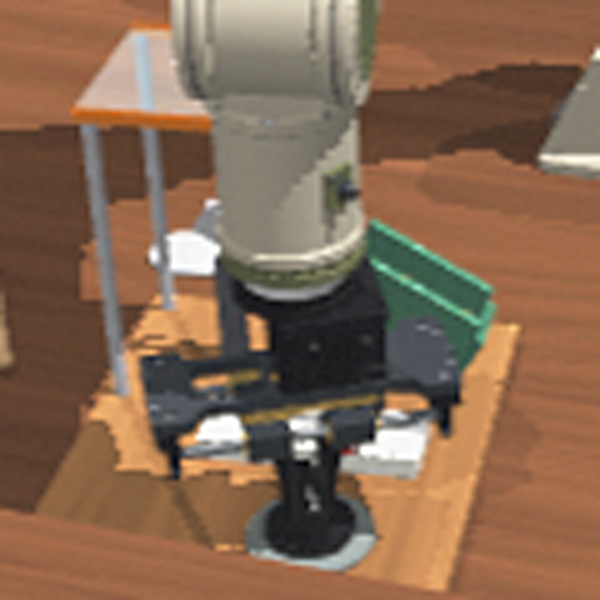

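View pics/t20.png

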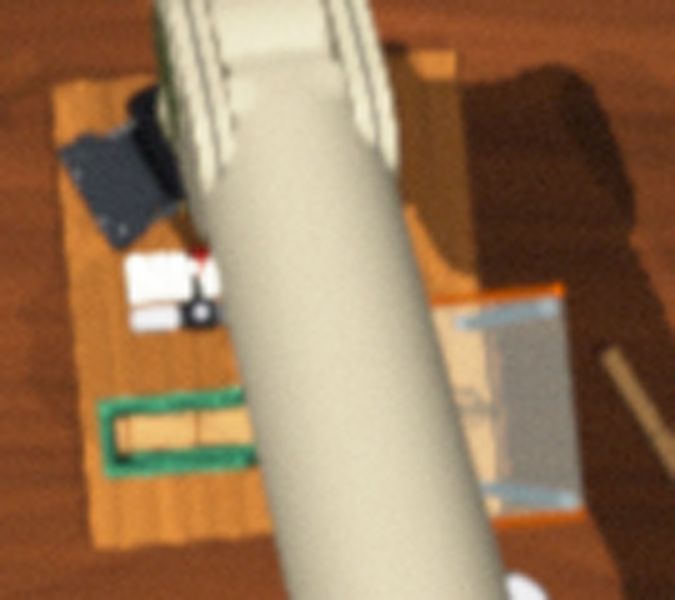

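```bash
python3 - <<'E'
from h import *
im=cv2.imread('pics/t20.png'); cv2.imwrite('pics/t20z.png',cv2.resize(im[235:340,120:240],None,fx=5,fy=5,interpolation=cv2.INTER_CUBIC))
im=cv2.imread('pics/t1.png'); cv2.imwrite('pics/t1z.png',cv2.resize(im[235:340,120:240],None,fx=5,fy=5,interpolation=cv2.INTER_CUBIC))
E
```

```text
(no output)
```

View pics/t20z.png

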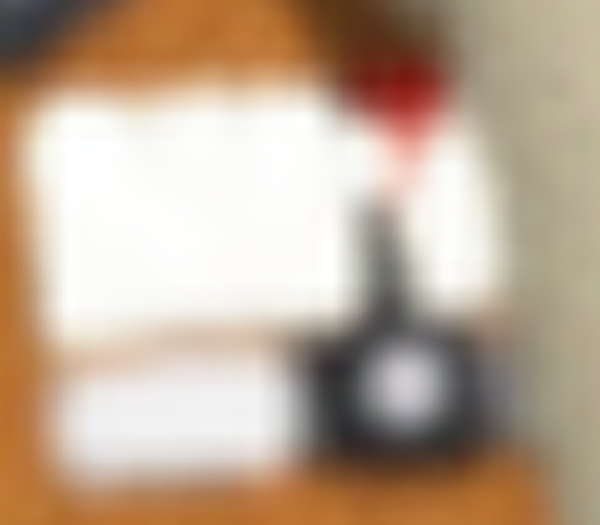

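View pics/t1z.png

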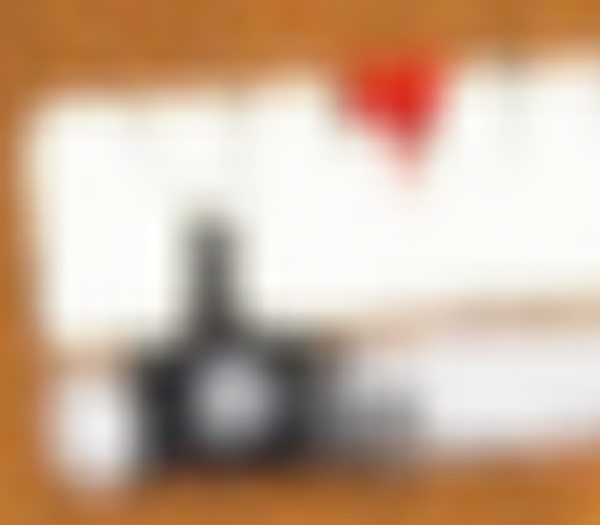

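View pics/w20.png

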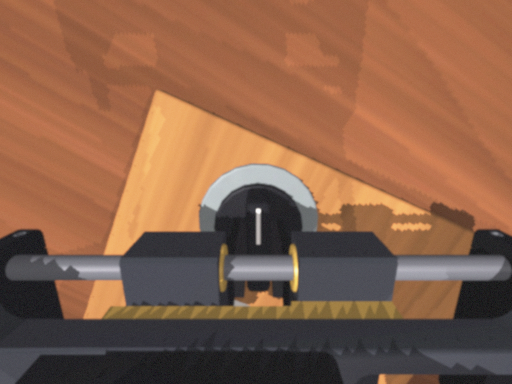

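arm_command --targets '[0.12, 0, 0, 0, 0, 0, 0, 0.12, 0, 0, 0, 0, 0, 0, 0, 0, 0, 0, 0, 0, 0]'

```text
time: 29.47
ee_pos: [0.6366, -0.1258, 0.0542]
eef_rot: [-0.693, -0.126, 0.698, -0.129]
ft_force: [-1.3, -0.5, 0.0]
width: 0.014
```

```bash
python3 - <<'E'
from h import *
Rd=np.c_[-ez,ry,rx]; err(rest(-.022,.19,.049),Rd)
im=camera('top')[:,:,::-1]; cv2.imwrite('pics/t21z.png',cv2.resize(im[172:193,274:298],None,fx=25,fy=25,interpolation=cv2.INTER_CUBIC))
E
```

```text
t 29.47 q [ 0.63  0.65 -0.69  1.55  0.46  1.11 -1.38] w 0.014 F [-1.3 -0.5  0. ]
err tool mm [ 2.2  1.4 -1.6] rot deg [-75.9   0.4   0.2]
```

View pics/t21z.png

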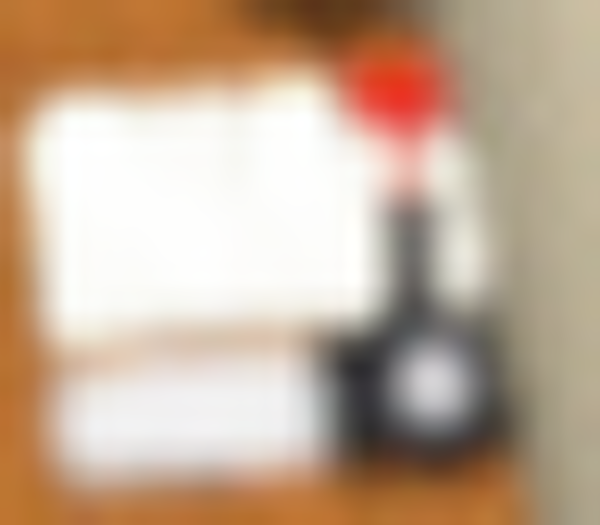

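arm_command --targets '[0, 0, 0, 0, 0, 0, 0.6, 0, 0, 0, 0, 0, 0, 0.6, 0, 0, 0, 0, 0, 0, 0.6, 0, 0, 0, 0, 0, 0, 0.6, 0, 0, 0, -0.4, 0, 0, 0.6, 0, 0, 0, -0.8, 0, 0, 0.6, -0.1, 0, 0, -0.9, 0, 0, 0.6, -0.15, 0, 0, -0.9, 0, 0, 0.6, -0.15, 0, 0, -0.9, 0, 0, 0.6, -0.15, 0, 0, -0.9, 0, 0, 0.6, -0.15, 0, 0, -0.5, 0, 0, 0.6, -0.15, 0, 0, 0, 0, 0, 0.6]'

```text
time: 30.52
ee_pos: [0.6371, -0.1246, 0.1972]
eef_rot: [-0.604, -0.363, 0.609, -0.364]
ft_force: [0.6, 0.0, 0.0]
width: 0.0521
```

```bash
python3 - <<'E'
from h import *
Rd=np.c_[-ez,ry,rx]; err(rest(-.022,.19,.049),Rd)
plan(rest(.045,.1,.2),Rd,8,.6)
snap('wrist','w22')
E
```

```text
t 30.52 q [ 0.74  0.57 -0.89  1.41  0.44  1.37 -0.65] w 0.0521 F [0.6 0.  0. ]
err tool mm [145.2   2.6  -0. ] rot deg [-34.7   0.3   0.2]
maxturn(.159) 0.096 max shift 0.536
-0.096, 0.001, 0.001, -0.025, -0.168, 0.536, 0.6,
-0.096, 0.001, 0.001, -0.026, -0.208, 0.522, 0.6,
-0.096, 0.001, 0.001, -0.026, -0.247, 0.505, 0.6,
-0.096, 0.001, 0.001, -0.027, -0.285, 0.484, 0.6,
-0.096, 0.001, 0.001, -0.027, -0.321, 0.462, 0.6,
-0.096, 0.001, 0.001, -0.028, -0.354, 0.436, 0.6,
-0.096, 0.001, 0.001, -0.028, -0.386, 0.408, 0.6,
-0.096, 0.001, 0.001, -0.029, -0.416, 0.377, 0.6,
```

View pics/w22.png

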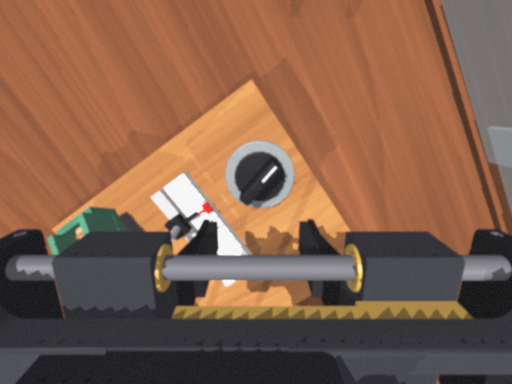

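arm_command --targets '[-0.15, 0, 0, 0.2, 0, 0.15, 0.6, -0.155, 0, 0, 0.3, 0, 0.15, 0.6, -0.155, 0, 0, 0.3, 0, 0.15, 0.6, -0.155, 0, 0, 0.3, 0, 0.15, 0.6, -0.12, 0, 0, 0.2, -0.1, 0.15, 0.6, 0, 0, 0, 0, 0, 0, 0.6]'

```text
time: 31.07
ee_pos: [0.6297, -0.1433, 0.1658]
eef_rot: [0.472, 0.524, -0.476, 0.525]
ft_force: [-0.0, 0.3, -0.8]
width: 0.0523
```

```bash
python3 - <<'E'
from h import *
Rd=np.c_[-ez,ry,rx]; err(rest(0,.19,.15),Rd)
im=snap('wrist','w23')[:,:,::-1]; cv2.imwrite('pics/w23z.png',cv2.resize(im[90:250,130:290],None,fx=5,fy=5,interpolation=cv2.INTER_CUBIC)[:600])
E
```

```text
t 31.07 q [ 0.83  0.63 -0.99  1.46  0.53  1.34 -0.09] w 0.0523 F [-0.   0.3 -0.8]
err tool mm [12.8 11.   6.1] rot deg [-0.8  0.3  0.2]
```

View pics/w23.png

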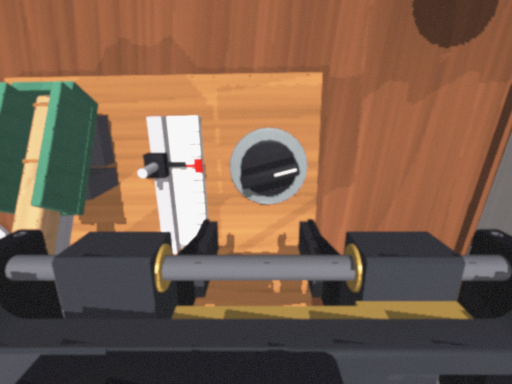

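View pics/w23z.png

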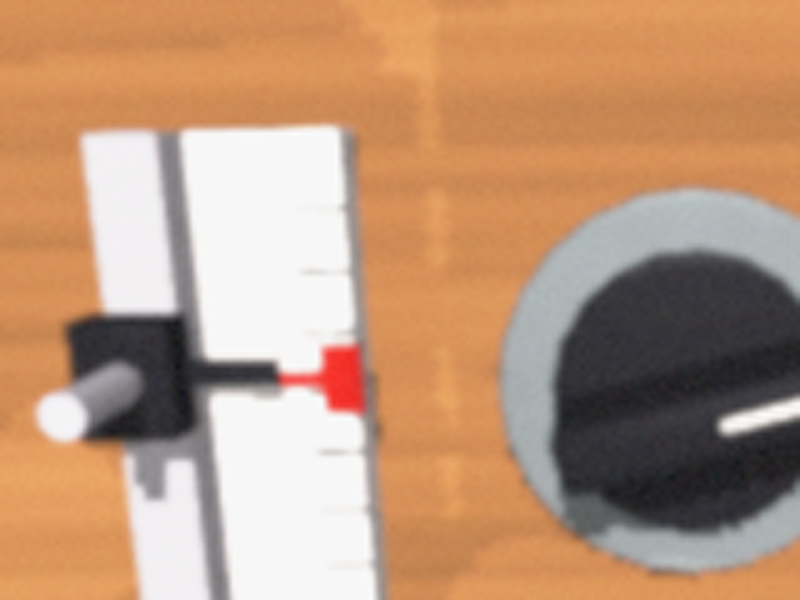

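```bash
python3 - <<'E'
from h import *
f=lambda q:(np.array(q)+.5)/5-.5+[130,90]
for zp in (.031,.034,.037):
  a=rl(wplane(f((272,372)),zp)); 
  for zm in (.029,.032): b=rl(wplane(f([(285,380),(320,379)]),zm)); print(zp,zm,a,b.tolist(), (b[:,0]-a[:,0]))
E
```

```text
0.031 0.029 [[-31.77674709 104.25494341]] [[-29.657700623702876, 106.20147651280661], [-29.727562795194917, 113.43359846899081]] [2.11904646 2.04918429]
0.031 0.032 [[-31.77674709 104.25494341]] [[-30.27113849888526, 107.02554493201094], [-30.340243411680014, 114.179275576645]] [1.50560859 1.43650367]
0.034 0.029 [[-32.37151384 105.10626275]] [[-29.657700623702876, 106.20147651280661], [-29.727562795194917, 113.43359846899081]] [2.71381322 2.64395105]
0.034 0.032 [[-32.37151384 105.10626275]] [[-30.27113849888526, 107.02554493201094], [-30.340243411680014, 114.179275576645]] [2.10037534 2.03127043]
0.037 0.029 [[-32.9662806  105.95758209]] [[-29.657700623702876, 106.20147651280661], [-29.727562795194917, 113.43359846899081]] [3.30857998 3.23871781]
0.037 0.032 [[-32.9662806  105.95758209]] [[-30.27113849888526, 107.02554493201094], [-30.340243411680014, 114.179275576645]] [2.6951421  2.62603719]
```

```bash
python3 - <<'E'
from h import *
Rd=np.c_[-ez,ry,rx]; plan(rest(.05,.2,.13),Rd,5,.6)
E
```

```text
maxturn(.159) 0.005 max shift 0.454
-0.005, 0.001, 0.001, 0.268, 0.173, 0.45, 0.6,
-0.005, 0.001, 0.001, 0.268, 0.171, 0.451, 0.6,
-0.005, 0.001, 0.001, 0.267, 0.169, 0.452, 0.6,
-0.005, 0.001, 0.001, 0.267, 0.167, 0.453, 0.6,
-0.005, 0.001, 0.001, 0.267, 0.165, 0.454, 0.6,
```

arm_command --targets '[-0.005, 0, 0, 0.2, 0.3, 0.2, 0.6, -0.005, 0, 0, 0.27, 0.3, 0.45, 0.6, -0.005, 0, 0, 0.27, 0.2, 0.45, 0.6, 0, 0, 0, 0.27, 0.1, 0.45, 0.6, 0, 0, 0, 0.2, 0, 0.4, 0.6, 0, 0, 0, 0, 0, 0, 0.6]'

```text
time: 31.62
ee_pos: [0.6612, -0.1939, 0.134]
eef_rot: [0.474, 0.522, -0.478, 0.524]
ft_force: [-0.4, -0.3, -0.9]
width: 0.0521
```

```bash
python3 - <<'E'
from h import *
Rd=np.c_[-ez,ry,rx]; err(rest(.05,.2,.13),Rd)
im=snap('wrist','w24')[:,:,::-1]; cv2.imwrite('pics/w24z.png',cv2.resize(im[50:180,70:230],None,fx=5,fy=5,interpolation=cv2.INTER_CUBIC)[:600])
E
```

```text
t 31.62 q [ 0.81  0.73 -0.93  1.36  0.59  1.33 -0.03] w 0.0521 F [-0.4 -0.3 -0.9]
err tool mm [ 1.  -4.6  2.5] rot deg [-1.2  0.3  0.1]
```

View pics/w24z.png

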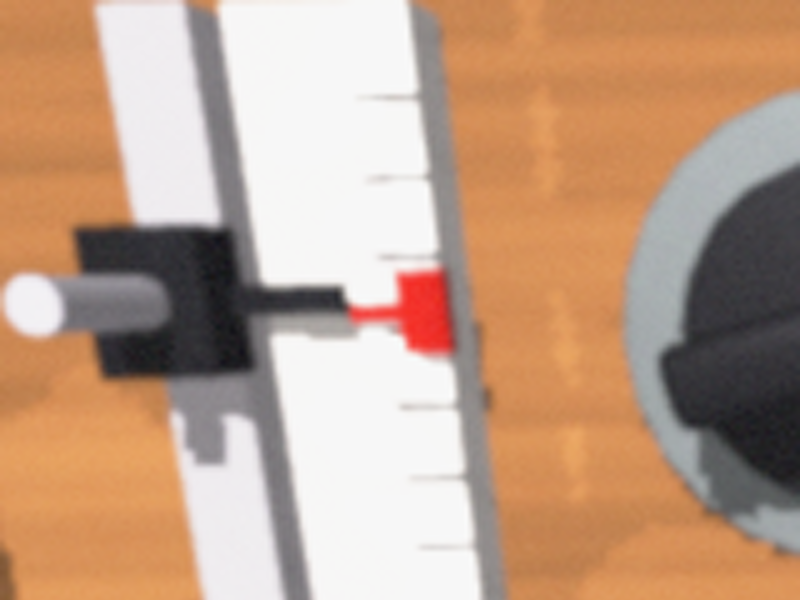

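```bash
python3 - <<'E'
from h import *
Rk=down(p[2]-np.radians(76)); err(rest(-.0225,.1905,.12),Rk); plan(rest(-.0225,.1905,.11),Rk,12,.6)
E
```

```text
t 31.67 q [ 0.81  0.73 -0.93  1.36  0.59  1.33 -0.03] w 0.0523 F [-1.4 -1.2  0.3]
err tool mm [ 11.  -15.6 -68.7] rot deg [74.8  0.3 -0.1]
maxturn(.159) 0.139 max shift 0.232
0.139, 0.001, -0, 0.07, -0.052, -0.229, 0.6,
0.139, 0.001, -0, 0.07, -0.076, -0.222, 0.6,
0.139, 0.001, -0, 0.07, -0.1, -0.212, 0.6,
0.139, 0.001, -0, 0.07, -0.123, -0.2, 0.6,
0.139, 0.001, -0, 0.071, -0.144, -0.186, 0.6,
0.139, 0.001, -0, 0.071, -0.163, -0.169, 0.6,
0.139, 0.001, -0, 0.071, -0.18, -0.15, 0.6,
0.139, 0.001, -0, 0.071, -0.196, -0.13, 0.6,
0.139, 0.001, -0, 0.071, -0.208, -0.108, 0.6,
0.139, 0.001, -0, 0.071, -0.219, -0.085, 0.6,
0.139, 0.001, -0, 0.071, -0.227, -0.06, 0.6,
0.139, 0.001, -0, 0.071, -0.232, -0.035, 0.6,
```

arm_command --targets '[0.1, 0, 0, 0, -0.05, -0.23, 0.6, 0.14, 0, 0, 0, -0.08, -0.22, 0.6, 0.14, 0, 0, 0.05, -0.1, -0.21, 0.6, 0.14, 0, 0, 0.07, -0.12, -0.2, 0.6, 0.14, 0, 0, 0.07, -0.14, -0.19, 0.6, 0.14, 0, 0, 0.07, -0.16, -0.17, 0.6, 0.14, 0, 0, 0.07, -0.18, -0.15, 0.6, 0.14, 0, 0, 0.07, -0.2, -0.13, 0.6, 0.14, 0, 0, 0.07, -0.21, -0.11, 0.6, 0.14, 0, 0, 0.07, -0.22, -0.08, 0.6, 0.14, 0, 0, 0, -0.1, 0, 0.6, 0, 0, 0, 0, 0, 0, 0.6]'

```text
time: 32.67
ee_pos: [0.6394, -0.127, 0.1228]
eef_rot: [0.691, 0.15, -0.691, 0.151]
ft_force: [0.1, -0.2, 0.3]
width: 0.0523
```

```bash
python3 - <<'E'
from h import *
Rk=down(p[2]-np.radians(76)); err(rest(-.0225,.1905,.05),Rk); plan(rest(-.0225,.1905,.07),Rk,4,.6); snap('wrist','w25')
E
```

```text
t 32.67 q [ 0.65  0.59 -0.74  1.49  0.41  1.22 -1.28] w 0.0523 F [ 0.1 -0.2  0.3]
err tool mm [69.8 -1.2 -0.1] rot deg [ 4. -0. -0.]
maxturn(.159) 0.022 max shift 0.498
0.022, -0, -0, 0.498, -0.012, -0.001, 0.6,
0.022, -0, -0, 0.498, -0.012, -0.001, 0.6,
0.022, -0, -0, 0.498, -0.012, -0.001, 0.6,
0.022, -0, -0, 0.498, -0.012, -0.001, 0.6,
```

View pics/w25.png

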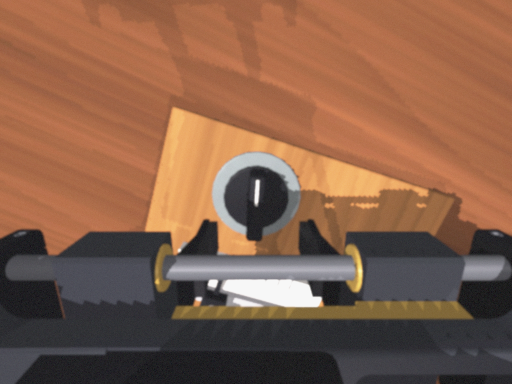

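arm_command --targets '[0.03, 0, 0, 0.4, -0.02, 0, 0.6, 0.03, 0, 0, 0.6, -0.02, 0, 0.6, 0.025, 0, 0, 0.6, 0, 0, 0.6, 0, 0, 0, 0.5, 0, 0, 0.6, 0, 0, 0, 0.3, 0, 0, 0.6, 0, 0, 0, 0, 0, 0, 0.6]'

```text
time: 33.22
ee_pos: [0.6405, -0.1265, 0.0624]
eef_rot: [0.695, 0.136, -0.692, 0.137]
ft_force: [0.4, -0.3, -0.6]
width: 0.0522
```

```bash
python3 - <<'E'
from h import *
Rk=down(p[2]-np.radians(76)); err(rest(-.0225,.1905,.05),Rk)
E
```

```text
t 33.22 q [ 0.63  0.65 -0.7   1.54  0.45  1.11 -1.35] w 0.0522 F [ 0.4 -0.3 -0.6]
err tool mm [ 9.4 -1.2  1.1] rot deg [ 1.7 -0.2 -0.1]
```

arm_command --targets '[0.035, 0, 0, 0.25, -0.04, 0.03, 0.6, 0, 0, 0, 0.08, 0, 0, 0, 0, 0, 0, 0, 0, 0, 0, 0, 0, 0, 0, 0, 0, 0, 0, 0, 0, 0, 0, 0, 0, 0, 0, 0, 0, 0, 0, 0, 0, 0, 0, 0, 0, 0, 0, 0, 0, 0, 0, 0, 0, 0, 0, 0, 0, 0, 0, 0, 0, 0, 0, 0, 0, 0, 0, 0]'

```text
time: 34.05
ee_pos: [0.6403, -0.1244, 0.0567]
eef_rot: [0.697, 0.131, -0.693, 0.131]
ft_force: [-0.1, 0.4, -2.7]
width: 0.0141
```

```bash
python3 - <<'E'
from h import *
Rk=down(p[2]-np.radians(76)); err(rest(-.0225,.1905,.05),Rk); 
for i in range(1): camera('top')
err(rest(-.0225,.1905,.05),Rk)
E
```

```text
t 34.05 q [ 0.63  0.65 -0.7   1.55  0.45  1.1  -1.37] w 0.0141 F [-0.1  0.4 -2.7]
err tool mm [3.7 0.9 1.7] rot deg [ 0.7 -0.3 -0. ]
t 34.1 q [ 0.63  0.65 -0.7   1.55  0.45  1.1  -1.37] w 0.0137 F [ 0.1  1.5 -1. ]
err tool mm [3.7 0.9 1.7] rot deg [ 0.7 -0.3 -0. ]
```

arm_command --targets '[0.07, 0, 0, 0, 0, 0, 0, 0.07, 0, 0, 0, 0, 0, 0, 0, 0, 0, 0, 0, 0, 0]'

```text
time: 34.35
ee_pos: [0.6404, -0.1247, 0.0567]
eef_rot: [0.703, 0.091, -0.699, 0.091]
ft_force: [0.2, 0.8, -0.9]
width: 0.0136
```

```bash
python3 - <<'E'
from h import *
Rk=down(p[2]-np.radians(76)); err(rest(-.0225,.1905,.05),Rk)
E
```

```text
t 34.35 q [ 0.61  0.65 -0.67  1.55  0.43  1.1  -1.47] w 0.0136 F [ 0.2  0.8 -0.9]
err tool mm [3.7 0.8 1.6] rot deg [-5.9 -0.3 -0. ]
```

Now release, rise, and check from the same viewing pose.

arm_command --targets '[0, 0, 0, 0, 0, 0, 0.6, 0, 0, 0, 0, 0, 0, 0.6, 0, 0, 0, 0, 0, 0, 0.6, 0, 0, 0, 0, 0, 0, 0.6, 0, 0, 0, -0.4, 0, 0, 0.6, 0, 0, 0, -0.8, 0, 0, 0.6, -0.1, 0, 0, -0.8, 0, 0, 0.6, -0.15, 0, 0, -0.6, 0.1, 0.2, 0.6, -0.15, 0, 0, 0, 0.1, 0.2, 0.6, -0.15, 0, 0, 0, 0.1, 0.2, 0.6, -0.15, 0, 0, 0, 0.1, 0.2, 0.6, -0.15, 0, 0, 0, 0, 0.2, 0.6]'

```text
time: 35.35
ee_pos: [0.6258, -0.1464, 0.1318]
eef_rot: [0.63, 0.325, -0.624, 0.329]
ft_force: [-0.4, -0.5, 0.4]
width: 0.0524
```

```bash
python3 - <<'E'
from h import *
Rd=np.c_[-ez,ry,rx]; err(rest(.05,.2,.13),Rd); plan(rest(.05,.2,.13),Rd,7,.6)
E
```

```text
t 35.35 q [ 0.77  0.59 -0.84  1.52  0.46  1.23 -0.75] w 0.0524 F [-0.4 -0.5  0.4]
err tool mm [-0.8 54.3 23.7] rot deg [-41.5  -0.1  -0.6]
maxturn(.159) 0.132 max shift 0.31
-0.132, -0, -0.002, -0.005, 0.31, 0.135, 0.6,
-0.132, -0, -0.002, -0.005, 0.295, 0.167, 0.6,
-0.132, -0, -0.002, -0.006, 0.276, 0.196, 0.6,
-0.132, -0, -0.002, -0.006, 0.254, 0.224, 0.6,
-0.132, -0, -0.002, -0.006, 0.23, 0.249, 0.6,
-0.132, -0, -0.002, -0.006, 0.203, 0.271, 0.6,
-0.132, -0, -0.002, -0.007, 0.174, 0.29, 0.6,
```

arm_command --targets '[-0.13, 0, -0.002, 0, 0.31, 0.13, 0.6, -0.13, 0, -0.002, 0, 0.3, 0.17, 0.6, -0.13, 0, -0.002, 0, 0.28, 0.2, 0.6, -0.13, 0, -0.002, 0, 0.25, 0.22, 0.6, -0.13, 0, -0.002, 0, 0.23, 0.25, 0.6, -0.13, 0, -0.002, 0, 0.2, 0.27, 0.6, -0.13, 0, 0, 0, 0.1, 0.2, 0.6, 0, 0, 0, 0, 0, 0, 0.6]'

```text
time: 36.02
ee_pos: [0.6571, -0.1994, 0.1403]
eef_rot: [0.462, 0.534, -0.46, 0.538]
ft_force: [-0.0, -0.1, 0.0]
width: 0.0521
```

```bash
python3 - <<'E'
from h import *
Rd=np.c_[-ez,ry,rx]; err(rest(.05,.2,.13),Rd)
im=snap('wrist','w26')[:,:,::-1]; cv2.imwrite('pics/w26z.png',cv2.resize(im[50:180,70:230],None,fx=5,fy=5,interpolation=cv2.INTER_CUBIC)[:600])
E
```

```text
t 36.02 q [ 0.84  0.72 -0.95  1.37  0.59  1.33  0.03] w 0.0521 F [-0.  -0.1  0. ]
err tool mm [ 7.3  0.1 -2.6] rot deg [ 2.   0.1 -0.3]
```

View pics/w26z.png

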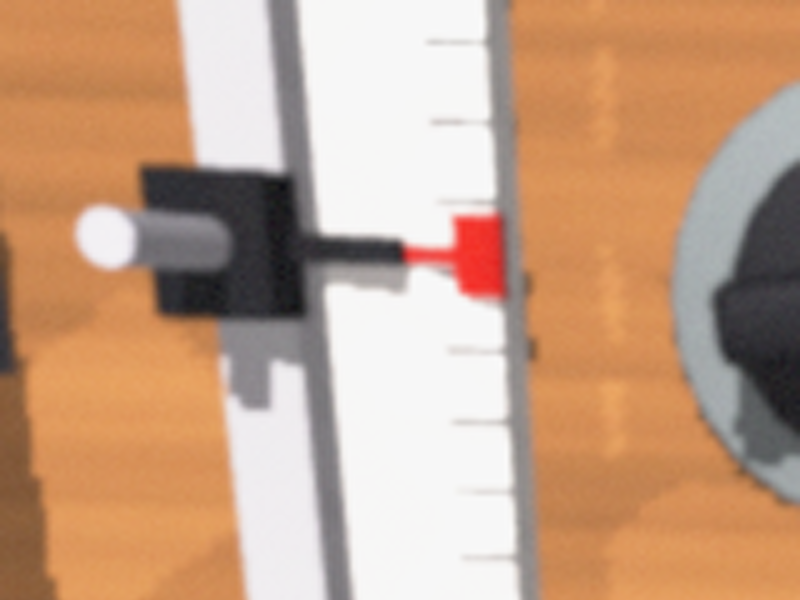

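View pics/w26.png

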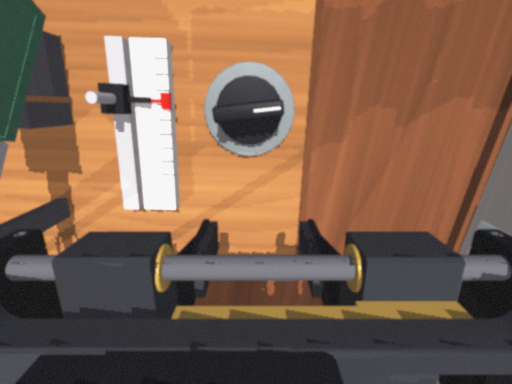

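arm_command --targets '[0, 0, 0, -0.8, 0.3, 0, 0.6, 0, 0, 0, -0.8, 0.6, -0.4, 0.6, 0, 0, 0, -0.8, 0.6, -0.8, 0.6, 0, 0, 0, -0.8, 0.3, -0.8, 0.6, 0, 0, 0, -0.8, 0, -0.8, 0.6, 0, 0, 0, -0.5, 0, -0.8, 0.6, 0, 0, 0, 0, 0, -0.8, 0.6, 0, 0, 0, 0, 0, -0.8, 0.6, 0, 0, 0, 0, 0, -0.8, 0.6, 0, 0, 0, 0, 0, -0.8, 0.6, 0, 0, 0, 0, 0, -0.5, 0.6, 0, 0, 0, 0, 0, 0, 0.6]'

```text
time: 37.07
ee_pos: [0.6758, 0.0029, 0.2646]
eef_rot: [0.477, 0.522, -0.472, 0.526]
ft_force: [0.1, 1.4, -0.9]
width: 0.0522
```

```bash
python3 - <<'E'
from h import *
snap('wrist','w27'); snap('scene','s27')
im=camera('top')[:,:,::-1]; cv2.imwrite('pics/t27f.png',im);cv2.imwrite('pics/t27.png',cv2.resize(im[125:245,250:385],None,fx=5,fy=5,interpolation=cv2.INTER_CUBIC))
im=cv2.imread('pics/s27.png'); cv2.imwrite('pics/s27c.png',cv2.resize(im[140:260,150:270],None,fx=5,fy=5,interpolation=cv2.INTER_CUBIC))
print(read_state()['ee_pos'],read_state()['joint_positions'].round(2))
E
```

```text
[ 0.67673175 -0.00217692  0.26388276] [ 0.56  0.62 -1.    1.25  0.51  1.53 -0.27]
```

View pics/t27.png

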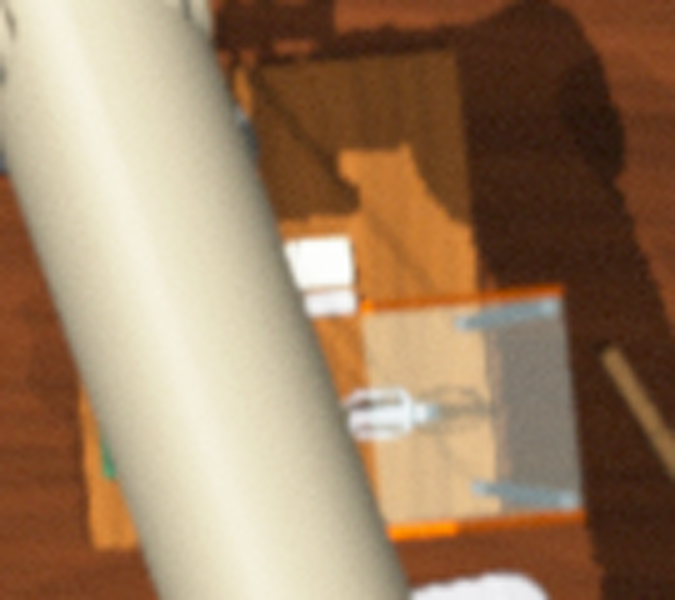

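View pics/s27c.png

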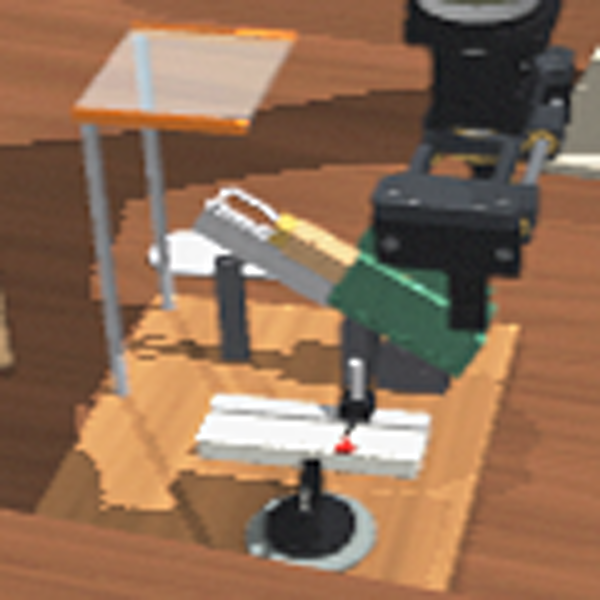

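View pics/t27f.png

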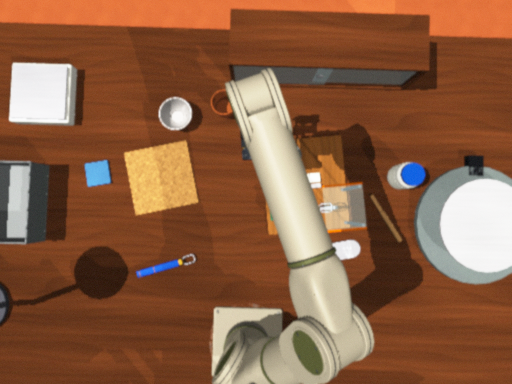

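View pics/w27.png

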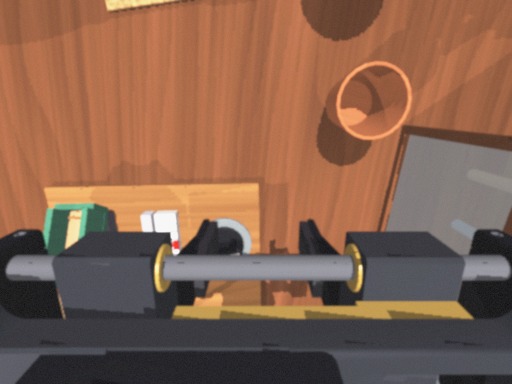

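```bash
python3 - <<'E'
from h import *
im=cv2.imread('pics/w17_raw.png'); print(im.shape); cv2.imwrite('pics/w17z.png',cv2.resize(im[150:330,260:500],None,fx=3,fy=3))
E
```

```text
(750, 780, 3)
```

View pics/w17z.png

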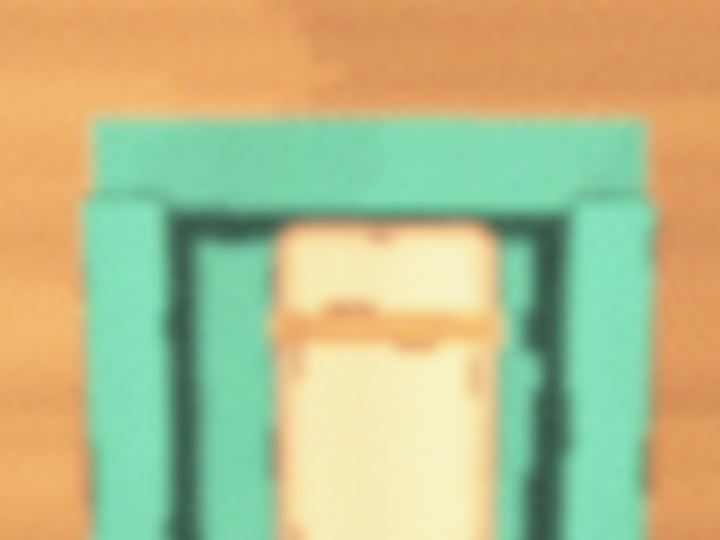

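```bash
python3 - <<'E'
from h import *
print(close_job())
E
```

```text
the job is handed in; nothing more can be done
None
```

The job is done and handed in at about 37 s of the 72 s allowed. The tool is back in the rest reversed, and the knob is turned to the mark.

**Tool:** I took it out of the rest, laid it flat on the cork mat and let go. The wrist joint could not make a half turn from that position. So I picked the tool up again, turned it 90° on the mat, laid it down and let go a second time. I then took it up afresh the other way round and laid it in the slot, with the loop up under the shield. I slid it down until I felt light contact at the foot stop (about 5 N) and released it.

**Knob:** I turned it clockwise by about 82° in two goes. The first go looked right in the top camera, but a close wrist view showed the pointer about 2 mm short, so I gripped it again and corrected it.

**Last checks:**
- **Tool fit:** the close wrist view just after release shows the butt against the stop, centred in the slot. The final scene and top views show the loop up under the shield.
- **Pointer:** in the wrist view the tip stands within about 0.5 mm of the red line. The coarser scene view agrees.
- **Other things:** I saw none of the other things out of place in the last pictures. The arm was clear of everything.
- **Forces:** the highest reading was a brief 37 N or so as the tool met the cradle floor.
- **Disagreement:** the rest's position from the images was 2 to 3 mm off along the slope. I seated the tool by contact rather than by that figure.

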